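Turn a foil-stamping plate face up on the foiling stand

ROBOT

A 6-joint arm with a two-finger parallel gripper is mounted at the origin on the work surface. World frame = base frame: x ahead of the robot, y to its left, z up, the work surface at z = 0. Lengths are in m, angles in rad, forces in N, time in s.
With the tool pointing down it reaches from about 0.35 to 0.975 m from the base axis. Payload 4.9 kg.
Tool frame: the origin (TCP) lies midway between the tips of the shut fingers; the grasp point (between the pads) lies 19 mm behind it; z points along the fingers, y is the direction in which the jaws open and shut (so a half turn about z gives the same grasp; the last joint's range is limited). The gripper opens to 85 mm and grips with 20 to 120 N. Pads are 22 mm wide; open, the fingers measure 114 mm over their backs; the gripper's body (76 mm by 85 mm) begins 54 mm behind the grasp point. The pads swing forward as they close: fully open they stand 13 mm farther back than shut.
Start: joints at [1.152, 0.053, 1.613, -0, 1.476, -0.119], TCP at [0.185, 0.597, 0.231] pointing down, gripper open.
Joint ranges: [-3.01, 3.01], [-1.01, 2.22], [0.06, 2.58], [-1.02, 4.17], [0.09, 2.62], [-3.14, 3.14]. Speed limits (rad/s): [2.57, 2.57, 3.14, 3.14, 3.14, 3.14].

INTERFACE

Orientations are given as a rotation vector (axis times angle).
In Python, from station import ctrl gives the robot as it stands.
- The arm moves only by the tool play_rows, never from a script. Its argument "motion" is a list that holds one entry, the list of rows, each a list of 7 numbers: the closure, from -1 (fully open) to 1 (shut), then the shift along the tool's x, y, z in cm, then the turn, a rotation vector about the tool's x, y, z in degrees. A call has 1 to 20 rows; each row is the pose to reach, as a shift and turn from the pose measured when the call began, along the tool's axes at that moment; what a row does not reach only later rows make up. A row lasts 1/8 s, in which the tool goes at most 62.5 mm and 10.7 degrees, less where a joint would pass 70% of its speed; a pose out of reach is approached as far as the arm can. A call with a gripper value outside its range is refused whole. The fingers move at their own pace and stop on an object; "newtons" is the grip in N (left out, the last holds). Time passes only in rows, so rows that repeat a pose let the fingers close. It gives the time, the measured TCP pose, the force and the opening at its end, in the units of the state.
- ctrl.get_obs(): the state, without advancing time (a new reading comes with each control period).
- ctrl.get_image(name): name is "side" or "top" or "wrist"; returns a dict with "color" (480x640x3 uint8, red, green, blue), "mtx" (3x3 intrinsics, pixels), "D" ([k1, k2, p1, p2, k3] as OpenCV has them; the pictures are not rectified), "T" (4x4, takes a point from camera to world coordinates). Camera axes: x right, y up, looking along -z (the intrinsics and any distortion apply to the point x, -y, -z); pixel columns grow to the right and rows downward; lengths in m; the calibration is good to about 2 mm. A picture is of the moment at which its call begins. There is no depth.
- ctrl.finish_job(): hands the job in, once; it reports no verdict.
The state is a dict: "t": time; "q": joint angles; "dq": joint speeds; "effort": joint torques, N m; "tool_pos": TCP position; "tool_rot": TCP orientation; "contact_force": force on the tool from outside, world axes, zero at the start; "wrist_torque": the same for the moment, N m; "opening": finger opening in m.
Only numpy, scipy, OpenCV 4.12 (cv2) and the standard library are available. Lean on these libraries where they do the work, as an engineer would, in place of code of your own. Each camera call takes 0.05 s, during which the arm holds its last target.

TASK

On the leatherworker's bench, one of the two stamping plates in the slanting wooden rack has been put away with its engraved brass face underneath, so only its plain dark back shows. Take that plate, turn it over and set it in the blue foiling stand, its end on the ledge and leaning back fully on the middle of the backrest, with the brass face and red dot uppermost; then turn the black ball knob until the orange keeper bar has swung right across in front of the plate. Leave the other plate in its place, do not knock the other things about, and let go of everything.

Things in the scene. Friction and masses are not known exactly. Their poses are not given: they have to be found in the camera images.
- plate: the face-down plate: rigid slab 120 mm long (own z), 50 wide (own y), 8 thick (own x), 0.14 to 0.28 kg; origin at its centre. Own +x points out of the brass face, which has a 26 mm red dot in the middle and dark bars; back and edges are plain dark grey. Either end may be up. It starts in one of the rack's two seats, brass face underneath
- other_plate: same size of plate, brass face with red dot uppermost, in the rack's other seat; leave it there. Origin at its centre, own +x out of the brass face, own z along its length
- rack: fixed dark wooden rack, base 125 x 215 x 12 mm, origin on the table. Two seats side by side, middles at own y = +57.5 and -57.5 mm, foot line at own x = 0, z = 28 mm. Seats slant 35 degrees from vertical: up-slope is (-sin35, 0, cos35) in own axes, a plate's upper face looks to (cos35, 0, sin35)
- stand: fixed foiling stand, blue base 125 x 180 x 12 mm (middle at own x = -30, y = -35), origin on the table. One aluminium seat of the same shape and slant as the rack's, middle at own y = 0, foot line at own x = 0, z = 28 mm; up-slope (-sin35, 0, cos35), upper face direction (cos35, 0, sin35) in own axes. Stand and rack face different ways
- stand_seat (a point): where the plate's centre belongs in the stand: 60 mm up the slope from the ledge, 4 mm off the backrest; axes as the stand's. Each seat (rack too) has a 60 mm wide ledge with a 10 mm high lip 13 mm in front of the backrest (5 mm of play), and a backrest 30 mm wide reaching 80 mm up the slope, so the plate's long edges and top are free
- keeper (a joint): keeper angle, about an upright pivot at own x = 10, y = -85 mm of the stand: 0 = open, orange bar points to the stand's +x; grows counter-clockwise seen from above; at 1.5 rad (the stop) the bar lies along the stand's +y, across in front of the plate (about 15 mm off its face). Stays where left; friction 0.06 N m
- keeper_ball (a point): centre of the smooth black ball knob, 36 mm diameter, 105 mm above the table on the keeper's pivot axis; it turns with the keeper. Slips unless gripped at its widest. Below it a 12 mm stem, free for about 22 mm, then the hub and bar, top 65 mm above the table
- keeper_tip (a point): free end of the orange keeper bar (105 mm long from the pivot, 12 mm wide, 8 mm high), 60 mm above the table
- dye_jar: amber glass jar, 52 mm diameter, 75 mm high, bystander; origin under its middle
- glue_pot: white round pot, 48 mm diameter, 30 mm high, bystander between rack and stand; origin under its middle
- mallet: mallet lying on the bench, 240 mm long, bystander; handle to its own -x
- awl: awl lying on the bench, 150 mm long, wooden handle, bystander; handle to its own -x
- ruler: steel ruler 300 x 30 x 4 mm lying flat at the side, bystander; origin under its middle
- cork_block: cork block 60 x 90 x 30 mm at the side, bystander; origin under its middle
Things that resemble listed ones, but are neither listed nor needed, are in the scene too. What is shaped like the plate but pink or turquoise is not meant.

How it is judged:
By the outcome, as a careful person would: the job done as asked, in the order asked, and still so for the second after the job is handed in, with the robot touching nothing.
It also fails if it takes over 48 s, if anything falls off the work surface, if the arm or the gripper's body presses on something with over 40 N, if the wrist force passes 120 N, or if a joint passes its speed limit or range.

## Working session

There is one attempt and no reset: what is moved stays moved. The work goes in short steps, Python scripts to look and compute and a tool call to move; the robot and the scene stay as the last step left them, time stands still between calls to the robot, and variables do not carry over. Pictures are saved under pics/ and viewed, and the job is handed in when it is done.

Besides the shell and the picture viewer there is one more tool, called by a JSON object that holds its "op" and its "data", one argument or row to a line. play_rows: Moves the arm, as the interface text tells. Its arguments: {"type":"object","properties":{"motion":{"type":"array"},"newtons":{"type":"number"}},"required":["motion"]}

```bash
ls; mkdir -p pics
python3 - <<'E'
from station import ctrl
import cv2,numpy as np
o=ctrl.get_obs(); print(o)
for n in ["side","top","wrist"]:
    r=ctrl.get_image(n); cv2.imwrite(f"pics/{n}0.png",r["color"][:,:,::-1]); np.savez(f"pics/{n}0.npz",**r)
    print(n,r["mtx"].round(1).tolist(),np.round(r["D"],3),r["T"].round(3).tolist())
E
```

```text
pics
{'t': 0.0, 'q': array([ 1.15198348e+00,  5.33786576e-02,  1.61427627e+00, -1.17516921e-05,
        1.47595214e+00, -1.19008439e-01]), 'dq': array([-5.66114080e-04,  1.48728946e-03,  1.25331355e-03,  9.80274644e-05,
       -6.36815560e-04, -4.35377603e-04]), 'effort': array([ 5.19209025e-04, -3.93695140e+01, -3.70168376e+01, -1.05462527e-04,
        7.18493204e-03, -1.43769881e-06]), 'tool_pos': array([0.18434428, 0.59656449, 0.23006007]), 'tool_rot': array([-4.69089736e-01, -3.10584261e+00,  3.05487679e-03]), 'contact_force': array([ 0.68961088,  0.04419412, -1.08958179]), 'wrist_torque': array([-0.04301221, -0.01432978, -0.02475527]), 'opening': 0.0855632826280063}
side [[541.8, 0.0, 325.0], [0.0, 541.8, 237.0], [0.0, 0.0, 1.0]] [-0.03  0.    0.    0.    0.  ] [[0.783, 0.356, -0.511, -0.291], [-0.622, 0.462, -0.632, -0.907], [0.011, 0.813, 0.583, 1.04], [0.0, 0.0, 0.0, 1.0]]
top [[437.1, 0.0, 318.0], [0.0, 437.1, 244.3], [0.0, 0.0, 1.0]] [0.035 0.    0.    0.    0.   ] [[-0.016, 0.998, -0.069, 0.484], [-1.0, -0.016, -0.005, 0.112], [-0.006, 0.068, 0.998, 1.197], [0.0, 0.0, 0.0, 1.0]]
wrist [[391.0, 0.0, 313.7], [0.0, 391.0, 243.0], [0.0, 0.0, 1.0]] [-0.001  0.     0.     0.     0.   ] [[0.295, -0.917, -0.27, 0.116], [0.956, 0.282, 0.085, 0.618], [-0.002, -0.283, 0.959, 0.372], [0.0, 0.0, 0.0, 1.0]]
```

View pics/side0.png

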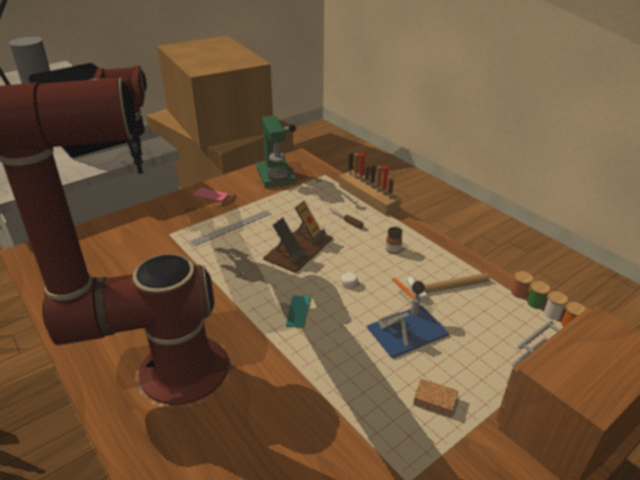

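View pics/top0.png

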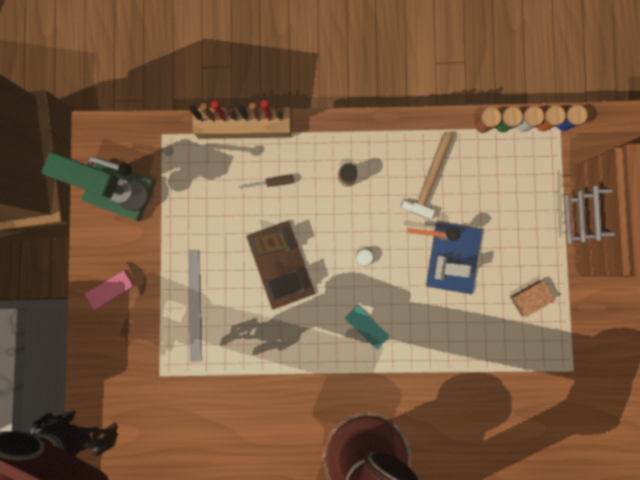

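View pics/wrist0.png

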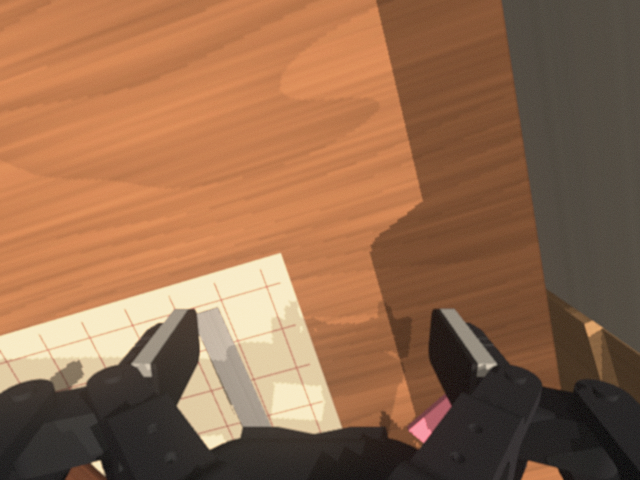

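Side view: the rack is around (298,240), with a dark-backed plate at (288,240) and a brass plate with a red dot at (308,220). Top view: brass plate at (271,242), dark plate at (287,283), stand at (455,258), ball at (453,232), bar at (428,232). Pink slab (top 108,290) and turquoise slab (top 367,327) are decoys. Next, enlarged crops.

```bash
cat > h.py <<'E'
import numpy as np,cv2
from scipy.spatial.transform import Rotation as R
def load(f): 
    d=np.load(f); return {k:d[k] for k in d.files}
def rays(c,uv):
    p=cv2.undistortPoints(np.array(uv,float).reshape(-1,1,2),c["mtx"],np.array(c["D"],float)).reshape(-1,2)
    d=np.c_[p[:,0],-p[:,1],-np.ones(len(p))]@c["T"][:3,:3].T
    return c["T"][:3,3],d
def onplane(c,uv,z):
    o,d=rays(c,uv); s=(z-o[2])/d[:,2]; return o+d*s[:,None]
def proj(c,P):
    P=np.atleast_2d(P); q=(P-c["T"][:3,3])@c["T"][:3,:3]; q=q*[1,-1,-1]
    return cv2.projectPoints(q,np.zeros(3),np.zeros(3),c["mtx"],np.array(c["D"],float))[0].reshape(-1,2)
def tri(c1,u1,c2,u2):
    o1,d1=rays(c1,[u1]);o2,d2=rays(c2,[u2]);d1=d1[0]/np.linalg.norm(d1);d2=d2[0]/np.linalg.norm(d2)
    A=np.c_[d1,-d2];s=np.linalg.lstsq(A,o2-o1,rcond=None)[0]
    a=o1+d1*s[0];b=o2+d2*s[1];return (a+b)/2,np.linalg.norm(a-b)
E
python3 - <<'E'
import cv2
t=cv2.imread("pics/top0.png");s=cv2.imread("pics/side0.png")
def crop(im,x,y,w,h,k): return cv2.resize(im[y:y+h,x:x+w],None,fx=k,fy=k,interpolation=cv2.INTER_CUBIC)
cv2.imwrite("pics/c_rack_t.png",crop(t,235,210,90,110,5))
cv2.imwrite("pics/c_stand_t.png",crop(t,395,210,110,95,6))
cv2.imwrite("pics/c_rack_s.png",crop(s,240,190,110,90,6))
cv2.imwrite("pics/c_stand_s.png",crop(s,350,260,120,100,6))
E
```

```text
(no output)
```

View pics/c_rack_t.png

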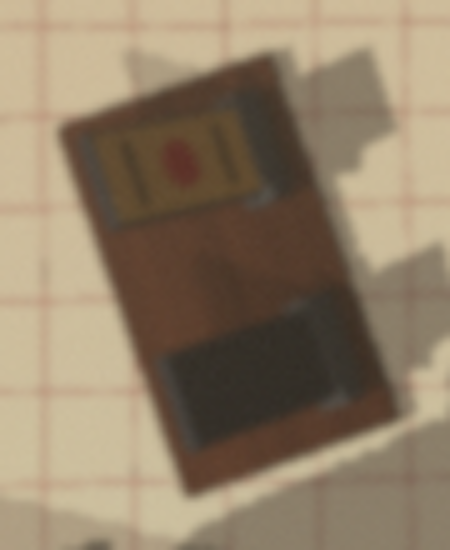

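View pics/c_stand_t.png

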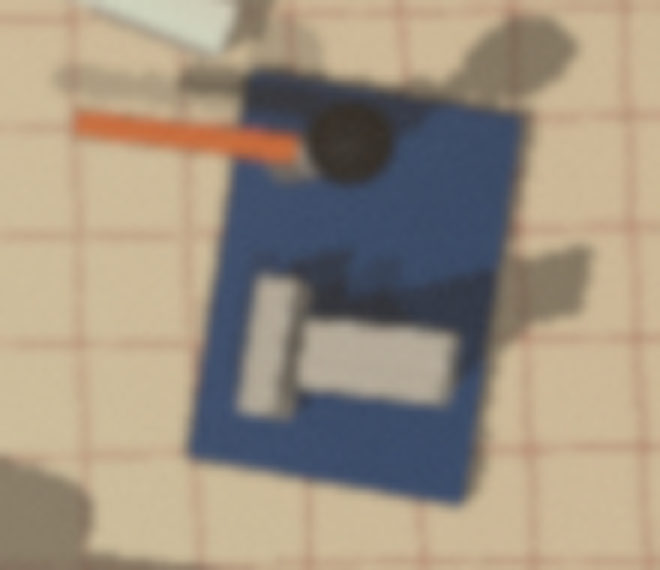

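View pics/c_rack_s.png

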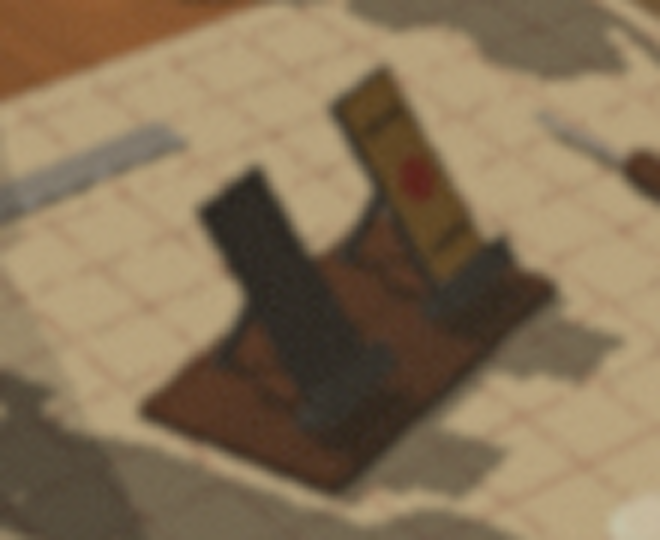

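View pics/c_stand_s.png

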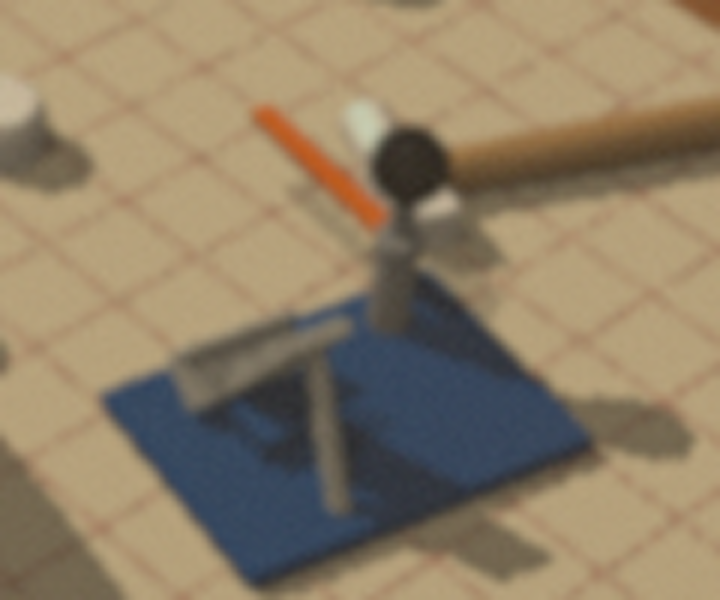

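Confirmed: the dark-backed plate at top (287,283) / side (288,240) is the target. The one at (271,242) shows brass and the red dot, so it stays. Now I'll measure the rack and stand poses.

```bash
cat > m.py <<'E'
from h import *
c=load("pics/top0.npz");s=load("pics/side0.npz")
hsv=cv2.cvtColor(c["color"],cv2.COLOR_RGB2HSV)
# stand: blue
m=cv2.inRange(hsv,(100,90,30),(130,255,255))
def rect(m,z,roi):
    mm=np.zeros_like(m);x,y,w,h=roi;mm[y:y+h,x:x+w]=m[y:y+h,x:x+w]
    k=max(cv2.findContours(mm,cv2.RETR_EXTERNAL,cv2.CHAIN_APPROX_NONE)[0],key=cv2.contourArea)
    P=onplane(c,k.reshape(-1,2),z)[:,:2]
    return cv2.minAreaRect((P*1000).astype(np.float32)),mm
r,mm=rect(m,0.012,(395,205,110,100));print("stand",r);cv2.imwrite("pics/ms.png",mm)
v=c["color"].astype(int)
m2=((v.sum(2)<240)).astype(np.uint8)*255
m2=cv2.inRange(hsv,(0,90,20),(14,255,140))
m3=((v[:,:,0]<125)&(v.sum(2)<330)).astype(np.uint8)*255
r2,mm2=rect(m2|0,0.012,(240,215,82,97));print("rack",r2)
cv2.imwrite("pics/mr.png",cv2.resize(np.hstack([m2[205:320,230:330],m3[205:320,230:330],mm[205:310,395:505].repeat(1,0)[:115,:100] if 0 else m3[205:320,230:330]]),None,fx=2.5,fy=2.5))
E
python3 m.py
```

```text
stand ((523.9918823242188, -247.18731689453125), (117.33218383789062, 170.20712280273438), 79.4578857421875)
rack ((513.365966796875, 222.05618286132812), (210.76211547851562, 120.70569610595703), 19.047666549682617)
```

View pics/mr.png

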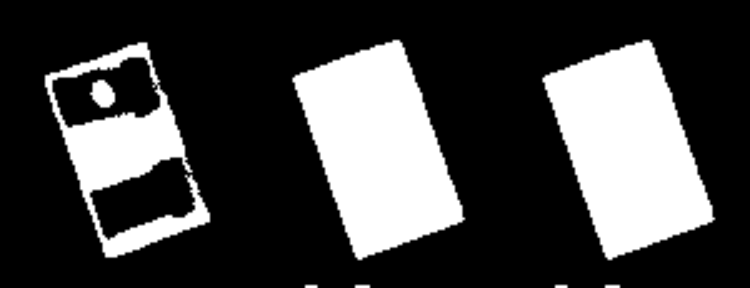

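```bash
cat > m2.py <<'E'
from h import *
c=load("pics/top0.npz");s=load("pics/side0.npz")
def rect(c,m,z,roi):
    mm=np.zeros_like(m);x,y,w,h=roi;mm[y:y+h,x:x+w]=m[y:y+h,x:x+w]
    k=max(cv2.findContours(mm,cv2.RETR_EXTERNAL,cv2.CHAIN_APPROX_NONE)[0],key=cv2.contourArea)
    P=onplane(c,k.reshape(-1,2),z)[:,:2]
    return cv2.minAreaRect((P*1000).astype(np.float32)),k
v=c["color"].astype(int)
m=((v[:,:,0]<v[:,:,2]*1.02)).astype(np.uint8)*255
r,k=rect(c,m,0.012,(395,205,110,100));print("stand top",r)
m3=((v[:,:,0]<125)&(v.sum(2)<330)).astype(np.uint8)*255
print("rack top",rect(c,m3,0.012,(240,215,82,97))[0])
big=cv2.resize(np.hstack([m[205:320,395:505],m3[205:320,230:330]]),None,fx=3,fy=3);
w=s["color"].astype(int)
ms=((w[:,:,0]<w[:,:,2]*1.0)).astype(np.uint8)*255
r,k=rect(s,ms,0.012,(360,295,100,70));print("stand side",r)
# ball
for cc,roi,n in((c,(440,222,30,25),'t'),(s,(405,275,25,25),'s')):
    x,y,W,H=roi;g=cc["color"][y:y+H,x:x+W].astype(int);mk=((g.max(2)<62)).astype(np.uint8)
    n_,l,st,ce=cv2.connectedComponentsWithStats(mk);i=1+st[1:,4].argmax();print(n,st[i],ce[i]+[x,y],g[H//2,W//2])
cv2.imwrite("pics/m2.png",np.hstack([big[:330],cv2.resize(ms[280:370,350:470],None,fx=2,fy=2).repeat(1,0)[:330] if 0 else np.zeros((330,1),np.uint8)]))
cv2.imwrite("pics/m2s.png",cv2.resize(ms[270:370,350:470],None,fx=4,fy=4))
E
python3 m2.py
```

```text
stand top ((524.7775268554688, -247.5331573486328), (124.3946533203125, 177.86776733398438), 79.1671142578125)
rack top ((514.78369140625, 219.51885986328125), (212.3693389892578, 126.2526626586914), 18.89397621154785)
stand side ((522.1798706054688, -252.0863037109375), (124.60652160644531, 180.16171264648438), 79.1939926147461)
t [  6   5  15  13 142] [453.1056338  232.58450704] [58 53 46]
s [ 8  7 11 12 88] [417.95454545 287.38636364] [55 49 41]
```

View pics/m2.png

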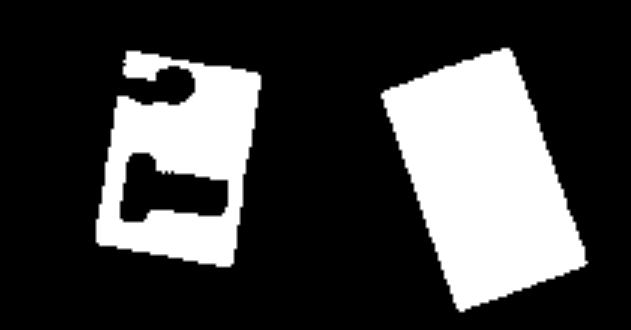

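View pics/m2s.png

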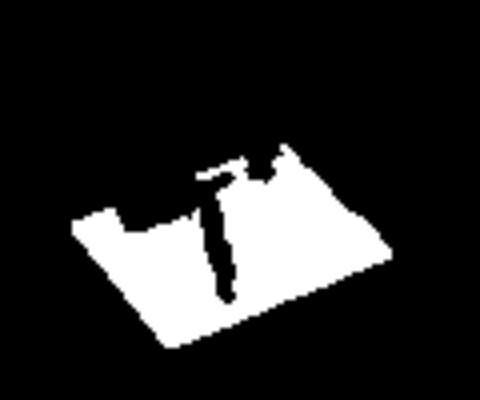

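```bash
cat >> h.py <<'E'
def Rz(a): return R.from_euler('z',a,degrees=True).as_matrix()
def tool(o): 
    T=np.eye(4);T[:3,:3]=R.from_rotvec(o["tool_rot"]).as_matrix();T[:3,3]=o["tool_pos"];return T
S35,C35=np.sin(np.radians(35)),np.cos(np.radians(35))
class Fr:
    def __init__(s,c,yaw,mid): s.R=Rz(yaw); s.o=np.r_[np.array(c),0]-s.R@np.r_[mid,0]; s.yaw=yaw
    def p(s,x,y,z): return s.o+s.R@np.array([x,y,z])
    def slope(s,y,up,off): return s.p(-S35*up+C35*off,y,.028+C35*up+S35*off)  # up slope, off backrest
    def u(s): return s.R@np.array([-S35,0,C35])
    def n(s): return s.R@np.array([C35,0,S35])
rack=Fr((.5148,.2195),18.89-90,(-.030,0)); stand=Fr((.5248,-.2475),79.17,(-.030,-.035))
def move(Tt,o):
    d=np.linalg.inv(tool(o))@Tt; print("shift cm",(d[:3,3]*100).round(2),"turn deg",np.degrees(R.from_matrix(d[:3,:3]).as_rotvec()).round(2))
def pose(pos,x,z):
    T=np.eye(4);z=z/np.linalg.norm(z);y=np.cross(z,x);y/=np.linalg.norm(y);T[:3,:3]=np.c_[np.cross(y,z),y,z];T[:3,3]=pos;return T
E
python3 - <<'E'
from h import *
from station import ctrl
o=ctrl.get_obs();T=tool(o);print(T.round(3))
w=load("pics/wrist0.npz");print((np.linalg.inv(T)@w["T"]).round(4))
c=load("pics/top0.npz");s=load("pics/side0.npz")
print("rack o",rack.o,"stand o",stand.o)
for nm,cc in(("t",c),("s",s)):
    im=cc["color"][:,:,::-1].copy();im=cv2.resize(im,None,fx=4,fy=4,interpolation=cv2.INTER_CUBIC)
    def dot(P,col): 
        for q in proj(cc,P): cv2.circle(im,tuple(((q+.5)*4-.5).round().astype(int)),3,col,-1)
    for y in(-.0575,.0575):
        for dy in(-.025,.025): dot(rack.slope(y+dy,0,.008),(0,255,0));dot(rack.slope(y+dy,.12,.008),(255,0,255))
    dot(stand.p(.010,-.085,.105),(0,0,255));dot(stand.p(.115,-.085,.060),(255,255,0))
    for dy in(-.015,.015):dot(stand.slope(dy,.08,0),(255,0,255))
    for dy in(-.03,.03):dot(stand.slope(dy,.0,.013),(0,255,0));dot(stand.slope(dy,.01,.013),(0,255,255))
    if nm=="t": cv2.imwrite("pics/ov_tr.png",im[4*210:4*320,4*235:4*325]);cv2.imwrite("pics/ov_ts.png",im[4*205:4*305,4*395:4*505])
    else: cv2.imwrite("pics/ov_sr.png",im[4*190:4*280,4*240:4*350]);cv2.imwrite("pics/ov_ss.png",im[4*260:4*360,4*350:4*470])
a=[cv2.imread(f"pics/ov_{k}.png") for k in("tr","ts","sr","ss")]
H=440;a=[cv2.copyMakeBorder(x,0,H-x.shape[0],0,0,cv2.BORDER_CONSTANT) for x in a]
cv2.imwrite("pics/ovA.png",np.hstack(a[:2])[:, :800]);cv2.imwrite("pics/ovB.png",cv2.resize(np.hstack(a[2:]),None,fx=.86,fy=.86))
E
```

```text
[[-0.955  0.295 -0.001  0.184]
 [ 0.295  0.955 -0.001  0.597]
 [ 0.    -0.002 -1.     0.23 ]
 [ 0.     0.     0.     1.   ]]
[[ 6.000e-04  9.591e-01  2.831e-01  7.190e-02]
 [ 1.000e+00 -7.000e-04  2.000e-04  4.000e-04]
 [ 4.000e-04  2.831e-01 -9.591e-01 -1.417e-01]
 [ 0.000e+00  0.000e+00  0.000e+00  1.000e+00]]
rack o [0.52451257 0.19111574 0.        ] stand o [ 0.49606025 -0.21145798  0.        ]
```

View pics/ovA.png

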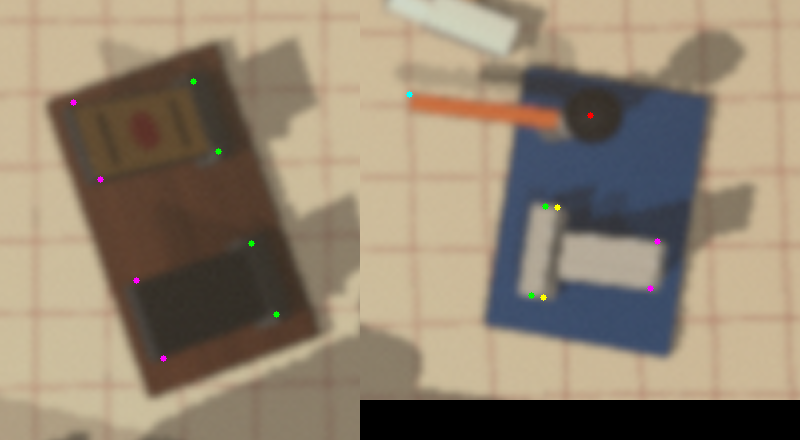

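View pics/ovB.png

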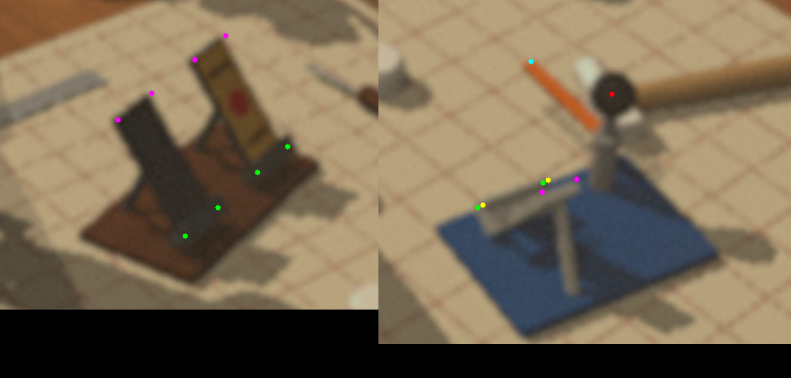

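Run:
```python
from h import *
from station import ctrl
o=ctrl.get_obs()
p=rack.slope(-.0575,.188,.004);print("pregrasp",p,"u",rack.u(),"n",rack.n())
# vertical view pose above the rack, tool x along rack +y
move(pose(np.r_[p[:2],.30],rack.R[:,1],np.array([0,0,-1.])),o)
# tilted pregrasp
move(pose(p,rack.R[:,1],-rack.u()),o)
```

```text
pregrasp [0.43625924 0.27142457 0.18429489] u [-0.18569668  0.54268469  0.81915204] n [ 0.26520235 -0.77503405  0.57357644]
shift cm [-33.67 -23.65  -6.93] turn deg [-5.0000e-02  1.1000e-01  1.4393e+02]
shift cm [-33.67 -23.63   4.64] turn deg [-14.24 -43.49 138.29]
```

{"op": "play_rows", "data": {
  "motion": [
    [[-1,-5,-3.5,-7,0,0,10],[-1,-10,-7,-7,0,0,20],[-1,-14,-10,-7,0,0,30],[-1,-18,-13,-7,0,0,40],[-1,-22,-16,-7,0,0,50],[-1,-26,-18,-7,0,0,60],[-1,-30,-21,-7,0,0,70],[-1,-33.7,-23.6,-7,0,0,80],[-1,-33.7,-23.6,-7,0,0,90],[-1,-33.7,-23.6,-7,0,0,100],[-1,-33.7,-23.6,-7,0,0,110],[-1,-33.7,-23.6,-7,0,0,120],[-1,-33.7,-23.6,-7,0,0,130],[-1,-33.7,-23.6,-7,0,0,140],[-1,-33.7,-23.6,-7,0,0,144]]
  ]
}}

```text
t: 2.02
tool_pos: [0.4365, 0.2717, 0.3002]
tool_rot: [3.099, 0.509, -0.003]
contact_force: [-0.2, -0.4, -0.2]
opening: 0.085
```

```bash
cat > snap.py <<'E'
import sys
from h import *
from station import ctrl
n=sys.argv[1];cams=sys.argv[2].split(",") if len(sys.argv)>2 else ["wrist"]
for cn in cams:
    o=ctrl.get_obs();r=ctrl.get_image(cn);np.savez(f"pics/{n}_{cn}.npz",**r,tool_pos=o["tool_pos"],tool_rot=o["tool_rot"]);cv2.imwrite(f"pics/{n}_{cn}.png",r["color"][:,:,::-1])
o=ctrl.get_obs();print("t",o["t"],"q",o["q"].round(3),"pos",o["tool_pos"].round(4),"F",o["contact_force"].round(1),"open",round(o["opening"],4))
E
python3 snap.py a
python3 - <<'E'
from h import *
from station import ctrl
o=ctrl.get_obs();p=rack.slope(-.0575,.188,.004)
move(pose(p,rack.R[:,1],-rack.u()),o)
E
```

```text
t 2.075 q [ 4.130e-01 -2.460e-01  1.778e+00 -1.000e-03  1.612e+00  1.659e+00] pos [0.4365 0.2717 0.3002] F [ 0.1  0.5 -0. ] open 0.0851
shift cm [-1.000e-02  0.000e+00  1.159e+01] turn deg [-34.93   0.19  -0.24]
```

View pics/a_wrist.png

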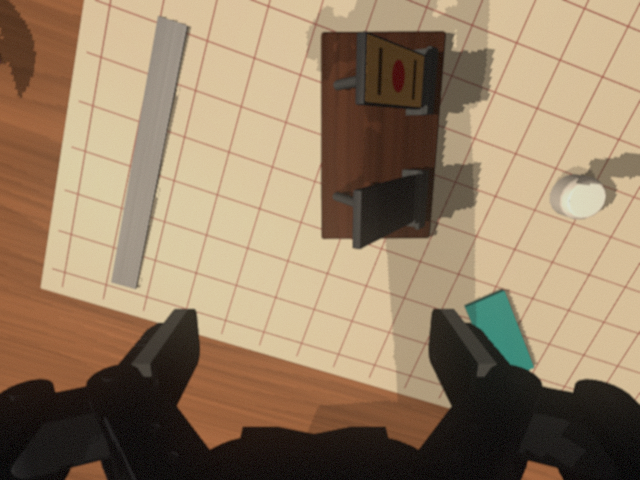

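```bash
cat > rk.py <<'E'
from h import *
c=load("pics/a_wrist.npz");v=c["color"].astype(int)
m=((v[:,:,0]<130)&(v[:,:,0]>v[:,:,2]*1.25)|(v.sum(2)<190)).astype(np.uint8)*255
mm=np.zeros_like(m);mm[20:250,305:455]=m[20:250,305:455];mm=cv2.morphologyEx(mm,cv2.MORPH_OPEN,np.ones((5,5)))
k=max(cv2.findContours(mm,cv2.RETR_EXTERNAL,cv2.CHAIN_APPROX_NONE)[0],key=cv2.contourArea)
print(cv2.minAreaRect((onplane(c,k.reshape(-1,2),.012)[:,:2]*1000).astype(np.float32)))
im=c["color"][:,:,::-1].copy();cv2.drawContours(im,[k],-1,(0,255,0),1)
for y in(-.0575,.0575):
  for dy in(-.025,.025):
    for up in(0,.12):
      for off,col in((0,(255,0,255)),(.008,(255,255,0))):
        cv2.circle(im,tuple(proj(c,rack.slope(y+dy,up,off))[0].round().astype(int)),1,col,-1)
for x in(-.0925,.0325):
  for y in(-.1075,.1075): cv2.circle(im,tuple(proj(c,rack.p(x,y,.012))[0].round().astype(int)),1,(0,0,255),-1)
cv2.imwrite("pics/rk.png",cv2.resize(im[10:260,290:500],None,fx=2.4,fy=2.4,interpolation=cv2.INTER_NEAREST))
E
python3 rk.py
```

```text
((512.642822265625, 211.10850524902344), (222.2349395751953, 148.23622131347656), 19.825401306152344)
```

View pics/rk.png

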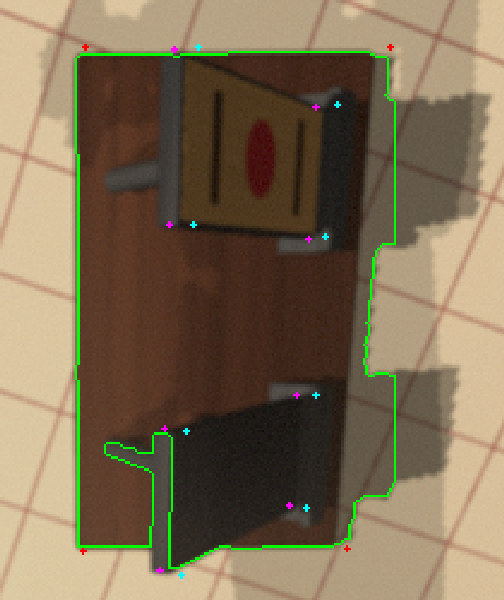

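Run:
```python
import cv2
im=cv2.imread("pics/a_wrist.png")[150:260,310:450]
im=cv2.convertScaleAbs(im,alpha=2.2)
cv2.imwrite("pics/z.png",cv2.resize(im,None,fx=5.5,fy=5.4,interpolation=cv2.INTER_CUBIC))
```

```text
(no output)
```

View pics/z.png

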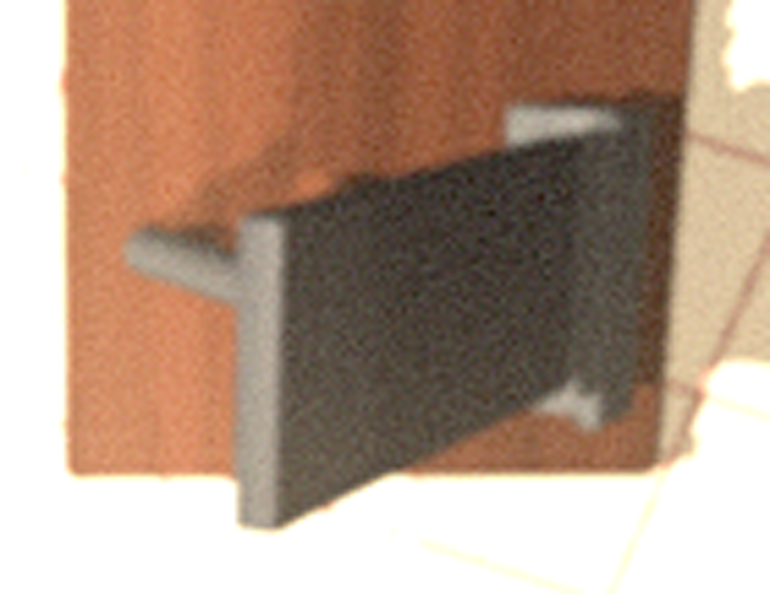

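Run:
```python
import cv2
im=cv2.imread("pics/a_wrist.png")[20:130,310:450]
im=cv2.convertScaleAbs(im,alpha=2.2)
cv2.imwrite("pics/z2.png",cv2.resize(im,None,fx=5.5,fy=5.4,interpolation=cv2.INTER_CUBIC))
```

```text
(no output)
```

View pics/z2.png

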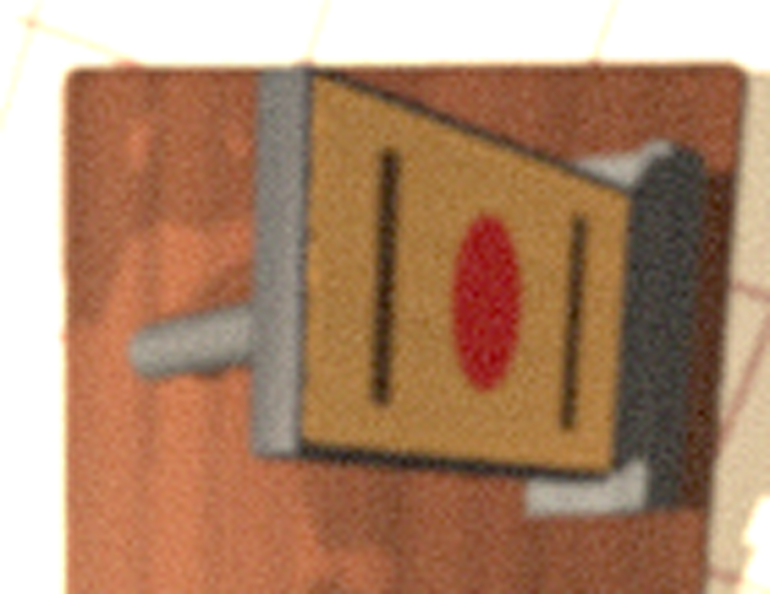

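```bash
cat > pnp.py <<'E'
from h import *
from scipy.optimize import least_squares
c=load("pics/a_wrist.npz")
z2=lambda x,y:(310+(x+.5)/5.5-.5,20+(y+.5)/5.4-.5); z1=lambda x,y:(310+(x+.5)/5.5-.5,150+(y+.5)/5.4-.5)
def sl(y,up,off): return np.array([-S35*up+C35*off,y,.028+C35*up+S35*off])
O=[("b",(-.0625,.1075,.012),z2(66,68)),("b",(.0625,.1075,.012),z2(745,66)),("b",(-.0625,-.1075,.012),z1(68,472)),("b",(.0625,-.1075,.012),z1(658,470)),
("p",sl(.0575+.025,.12,.008),z2(312,68)),("p",sl(.0575-.025,.12,.008),z2(302,444)),("p",sl(.0575,.06,.008),z2(487,302)),
("p",sl(-.0575+.025,.12,.008),z1(287,220)),("p",sl(-.0575-.025,.12,.008),z1(280,525)),
("p",sl(-.0575+.025,.12,.0),z1(238,218)),("p",sl(-.0575-.025,.12,.0),z1(240,525))]
uv=np.array([o[2] for o in O])
def res(p,full=False,free=True):
    M=Rz(p[2]);out=[]
    for k,X,_ in O:
        X=np.array(X)+([p[4],0,0] if k=="b" else 0)
        out.append(np.r_[p[0],p[1],p[3]]+M@X)
    return (proj(c,np.array(out))-uv).ravel()
for name,fix in (("z free",False),("z=0",True)):
    f=(lambda p:res(np.r_[p[:3],0,p[3]])) if fix else (lambda p:res(p))
    x0=[.5245,.191,-71.1,-.03] if fix else [.5245,.191,-71.1,0,-.03]
    r=least_squares(f,x0,x_scale=[.01,.01,1,.01] if fix else [.01,.01,1,.01,.01],loss="soft_l1");print(name,r.x.round(4),"rms",np.sqrt((f(r.x)**2).mean()).round(2));print(f(r.x).reshape(-1,2).round(1).tolist())
E
python3 pnp.py
```

```text
z free [ 5.2310e-01  1.9380e-01 -7.0827e+01 -7.1000e-03 -3.0400e-02] rms 0.93
[[-0.4, -0.0], [0.5, -0.8], [-0.2, 0.9], [0.1, 0.4], [0.1, -0.1], [-0.1, 2.6], [-0.4, 1.2], [0.4, -1.5], [0.1, 0.6], [0.7, -1.9], [-0.9, -0.9]]
z=0 [ 5.23000e-01  1.94700e-01 -7.07697e+01 -3.07000e-02] rms 1.52
[[-1.5, -1.8], [1.6, -2.7], [-1.0, 2.5], [1.0, 1.8], [-0.1, -2.6], [-0.2, 1.9], [0.1, -0.0], [0.3, -0.3], [0.1, 2.9], [0.5, -0.7], [-1.0, 1.4]]
```

```bash
cat >> h.py <<'E'
rack.R=Rz(-70.9);rack.o=np.array([.5237,.1930,0])
E
python3 - <<'E'
from h import *
from station import ctrl
o=ctrl.get_obs();p=rack.slope(-.0575,.170,.004)
move(pose(p,rack.R[:,1],-rack.u()),o)
E
```

```text
shift cm [-0.05  0.85 13.07] turn deg [-34.93   0.25  -0.44]
```

{"op": "play_rows", "data": {
  "motion": [
    [[-1,0,0.2,3,-9,0,0],[-1,0,0.4,6,-18,0,0],[-1,0,0.6,9,-27,0,0],[-1,0,0.8,12,-35,0.2,-0.4],[-1,0,0.85,13,-35,0.2,-0.4],[-1,0,0.85,13,-35,0.2,-0.4],[-1,0,0.85,13,-35,0.2,-0.4]]
  ]
}}

```text
t: 2.95
tool_pos: [0.4403, 0.2635, 0.1726]
tool_rot: [2.502, 0.417, 0.136]
contact_force: [0.9, 0.5, 0.2]
opening: 0.0854
```

```bash
python3 snap.py b
```

```text
t 3.0 q [ 0.688  0.01   1.845 -0.568  1.531  2.024] pos [0.4404 0.2635 0.1727] F [0.4 0.2 0. ] open 0.0853
```

View pics/b_wrist.png

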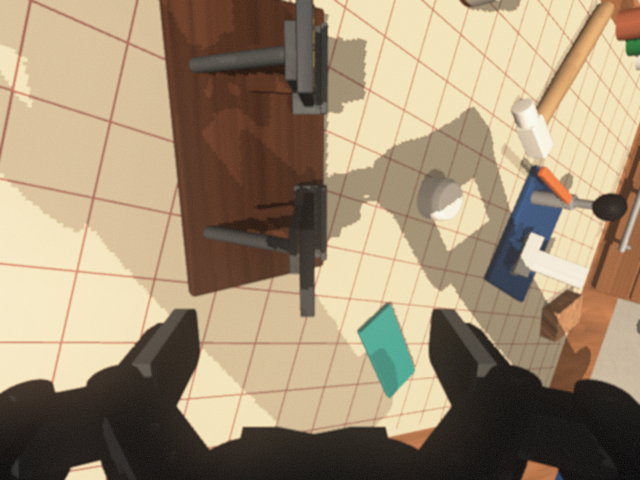

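Run:
```python
import cv2
im=cv2.imread("pics/b_wrist.png")[175:335,250:370]
im=cv2.convertScaleAbs(im,alpha=2.4)
cv2.imwrite("pics/z3.png",cv2.resize(im,None,fx=3.7,fy=3.7,interpolation=cv2.INTER_CUBIC))
```

```text
(no output)
```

View pics/z3.png

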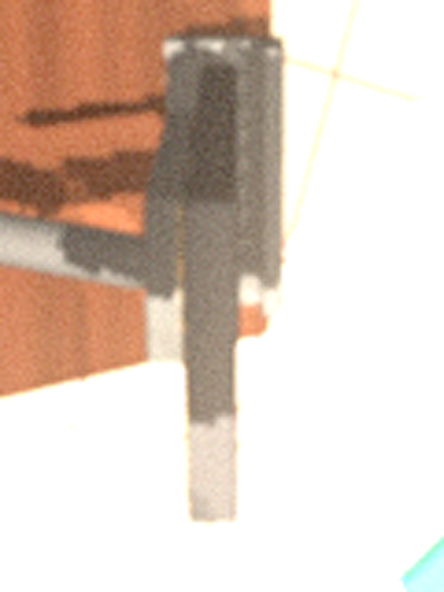

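Run:
```python
from h import *
c=load("pics/b_wrist.npz")
for up,off,dy in((.12,0,-.025),(.12,.008,-.025),(.12,0,.025),(.12,.008,.025),(0,0,.025),(0,.008,.025)):
    q=proj(c,rack.slope(-.0575+dy,up,off))[0]; print(up,off,dy,q.round(1),"zoom",((q-[250,175]+.5)*3.7-.5).round())
o={k:c[k] for k in("tool_pos","tool_rot")}
print((np.linalg.inv(tool(o))@np.r_[rack.slope(-.0575,.12,.004),1]).round(4), (np.linalg.inv(tool(o))@c["T"]).round(4)[:3,3])
```

```text
0.12 0 -0.025 [304.  316.2] zoom [201. 524.]
0.12 0.008 -0.025 [318.6 316.2] zoom [255. 524.]
0.12 0 0.025 [303.  227.8] zoom [198. 197.]
0.12 0.008 0.025 [318.6 227.8] zoom [255. 197.]
0 0 0.025 [307.  191.5] zoom [212.  62.]
0 0.008 0.025 [316.9 191.4] zoom [249.  62.]
[-0.0019 -0.002   0.0523  1.    ] [ 0.0724 -0.0006 -0.1422]
```

{"op": "play_rows", "data": {
  "motion": [
    [[-1,-0.2,-0.35,2,0,0,0],[-1,-0.2,-0.35,4,0,0,0],[-1,-0.2,-0.35,6,0,0,0],[-1,-0.2,-0.35,7.5,0,0,0],[-1,-0.2,-0.35,8.3,0,0,0],[-1,-0.2,-0.35,8.3,0,0,0],[-0.2,-0.2,-0.35,8.3,0,0,0],[0.2,-0.2,-0.35,8.3,0,0,0],[0.5,-0.2,-0.35,8.3,0,0,0]]
  ],
  "newtons": 60
}}

```text
t: 4.12
tool_pos: [0.4534, 0.2211, 0.1031]
tool_rot: [2.503, 0.417, 0.137]
contact_force: [-0.5, -0.2, 0.0]
opening: 0.0321
```

```bash
python3 snap.py c wrist,side
```

```text
t 4.225 q [ 0.613  0.049  1.934 -0.596  1.384  2.035] pos [0.4533 0.221  0.1029] F [ 0.1  0.7 -0.8] open 0.0214
```

View pics/c_wrist.png

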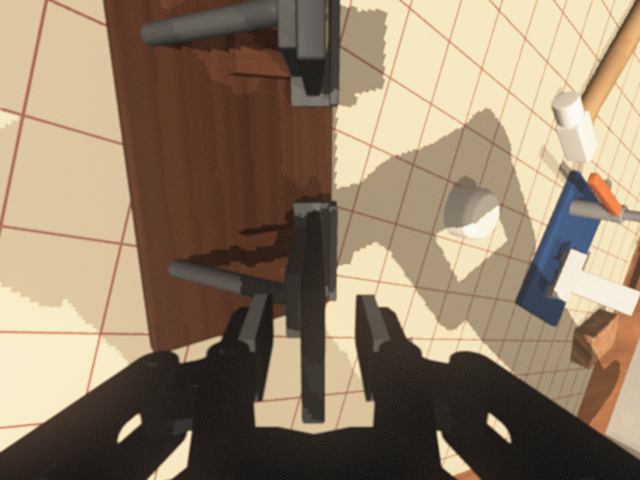

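View pics/c_side.png

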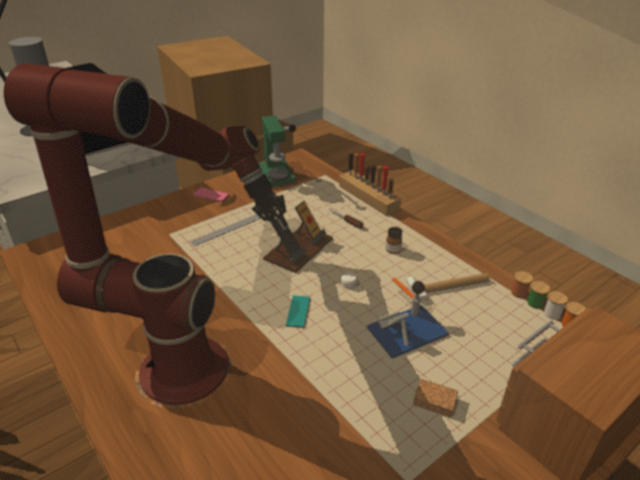

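Plate edge is centred (col 313) between the pads (272 / 357). Closing.

{"op": "play_rows", "data": {
  "motion": [
    [[0.8,0,0,0,0,0,0],[1,0,0,0,0,0,0],[1,0,0,0,0,0,0],[1,0,0,0,0,0,0]]
  ],
  "newtons": 60
}}

```text
t: 4.72
tool_pos: [0.4534, 0.2212, 0.103]
tool_rot: [2.503, 0.417, 0.137]
contact_force: [-1.6, 2.7, 0.7]
opening: 0.0073
```

```bash
python3 snap.py d wrist
python3 - <<'E'
from h import *
from station import ctrl
o=ctrl.get_obs();T=tool(o)
q=np.r_[rack.R.T@(T[:3,3]-rack.o)]
print("tip in rack",q.round(4),"up",(-S35*q[0]+C35*(q[2]-.028)).round(4),"off",(C35*q[0]+S35*(q[2]-.028)).round(4))
print("tool axes in rack",(rack.R.T@T[:3,:3]).round(3))
E
```

```text
t 4.775 q [ 0.613  0.049  1.933 -0.595  1.384  2.035] pos [0.4534 0.2212 0.103 ] F [-0.8  2.7  1.3] open 0.0072
tip in rack [-0.0496 -0.0572  0.103 ] up 0.0899 off 0.0024
tool axes in rack [[ 0.002  0.82   0.573]
 [ 1.    -0.004  0.002]
 [ 0.004  0.573 -0.82 ]]
```

View pics/d_wrist.png

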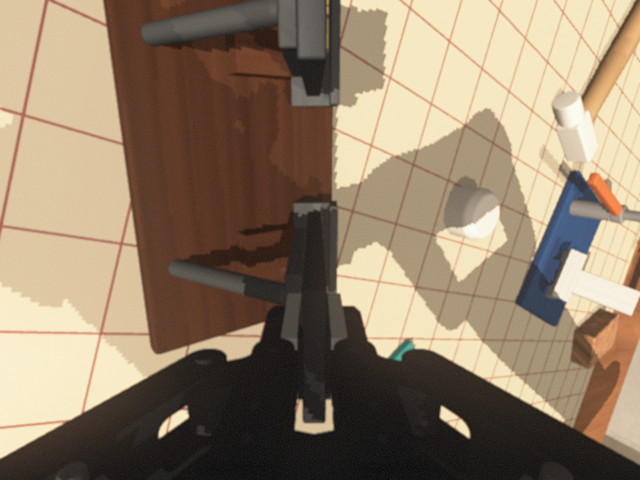

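{"op": "play_rows", "data": {
  "motion": [
    [[1,0,0,-1,0,0,0],[1,0,0,-2.5,0,0,0],[1,0,0,-5,0,0,0],[1,0,0,-9,0,0,0],[1,0,0,-13,0,0,0],[1,0,0,-14,0,0,0]]
  ]
}}

```text
t: 5.52
tool_pos: [0.4275, 0.2991, 0.2211]
tool_rot: [2.506, 0.418, 0.144]
contact_force: [0.3, 0.2, -2.2]
opening: 0.0069
```

```bash
python3 snap.py e wrist
python3 - <<'E'
from h import *
from station import ctrl
o=ctrl.get_obs()
move(pose(np.array([.385,-.215,.30]),-stand.R[:,1],np.array([0,0,-1.])),o)
E
```

```text
t 5.575 q [ 0.75   0.     1.769 -0.553  1.629  2.03 ] pos [0.4273 0.2988 0.2205] F [-0.3  1.2 -2.2] open 0.0072
shift cm [-20.73  43.37  20.25] turn deg [33.87 -9.53 28.84]
```

View pics/e_wrist.png

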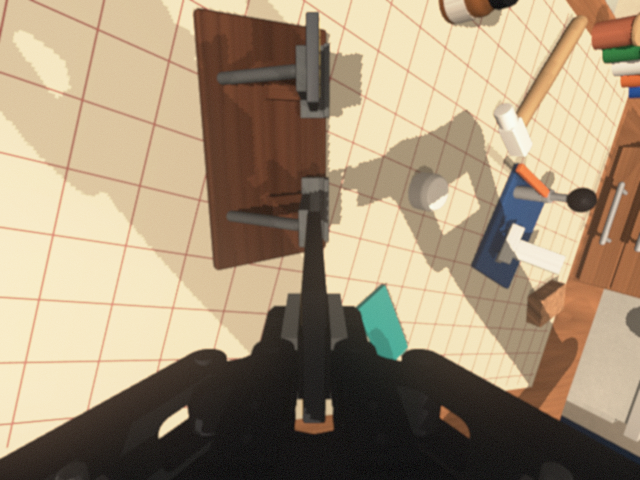

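Plate is held (about 0.22 kg) and the other plate hasn't moved. Moving to a view over the stand.

{"op": "play_rows", "data": {
  "motion": [
    [[1,-1,2,0,0,0,0],[1,-3,6,1.5,3,-1,3],[1,-5,10,3.5,7,-2,6],[1,-7.2,15,6,11,-3,9],[1,-9.5,20,8.5,15,-4,12],[1,-12,25,11,19,-5,16],[1,-14.5,30,13.5,23,-6,20],[1,-17,35,16,27,-8,23],[1,-19,39.5,18.5,31,-9,26],[1,-20.3,42.4,19.8,33.9,-9.5,28.8],[1,-20.7,43.3,20.2,33.9,-9.5,28.8],[1,-20.7,43.3,20.2,33.9,-9.5,28.8],[1,-20.7,43.3,20.2,33.9,-9.5,28.8]]
  ]
}}

```text
t: 7.2
tool_pos: [0.3849, -0.2127, 0.2992]
tool_rot: [-3.127, 0.292, 0.001]
contact_force: [0.2, 0.8, -2.0]
opening: 0.0074
```

```bash
python3 snap.py f wrist
python3 - <<'E'
import cv2
im=cv2.imread("pics/f_wrist.png")
cv2.imwrite("pics/f2.png",cv2.resize(cv2.convertScaleAbs(im[0:300],alpha=1.6),None,fx=1.25,fy=1.25,interpolation=cv2.INTER_CUBIC))
E
```

```text
t 7.25 q [-6.750e-01 -4.410e-01  1.929e+00  1.000e-03  1.655e+00  1.082e+00] pos [ 0.385  -0.2127  0.2994] F [ 0.4  0.7 -2.6] open 0.0074
```

View pics/f_wrist.png

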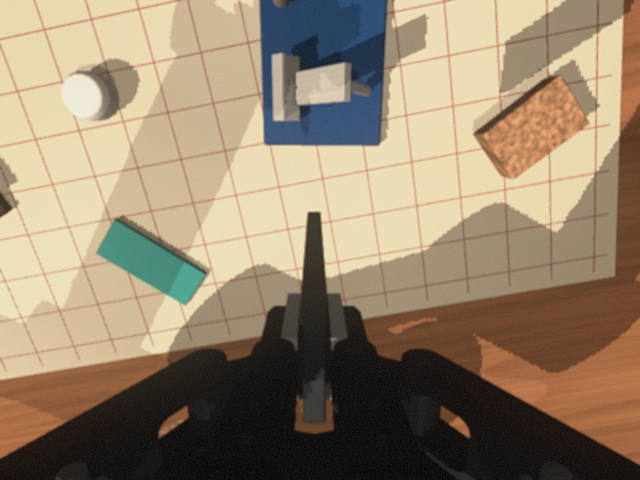

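{"op": "play_rows", "data": {
  "motion": [
    [[1,3,0,0,0,0,0],[1,6,0,0,0,0,0],[1,7,0,0,0,0,0],[1,7,0,0,0,0,0]]
  ]
}}

```text
t: 7.75
tool_pos: [0.4539, -0.2247, 0.2991]
tool_rot: [-3.127, 0.289, 0.002]
contact_force: [0.3, 0.1, -2.9]
opening: 0.007
```

```bash
python3 snap.py g wrist
python3 - <<'E'
import cv2
im=cv2.imread("pics/g_wrist.png")
cv2.imwrite("pics/g2.png",cv2.resize(cv2.convertScaleAbs(im[20:240,230:420],alpha=1.5),None,fx=2.7,fy=2.7,interpolation=cv2.INTER_CUBIC))
E
```

```text
t 7.8 q [-0.608 -0.266  1.796  0.     1.613  1.148] pos [ 0.4535 -0.2249  0.2992] F [ 0.2 -1.  -1.4] open 0.0071
```

View pics/g_wrist.png

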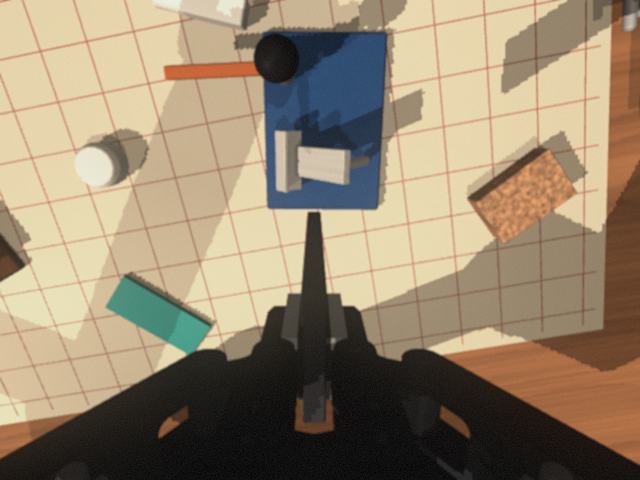

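View pics/g2.png

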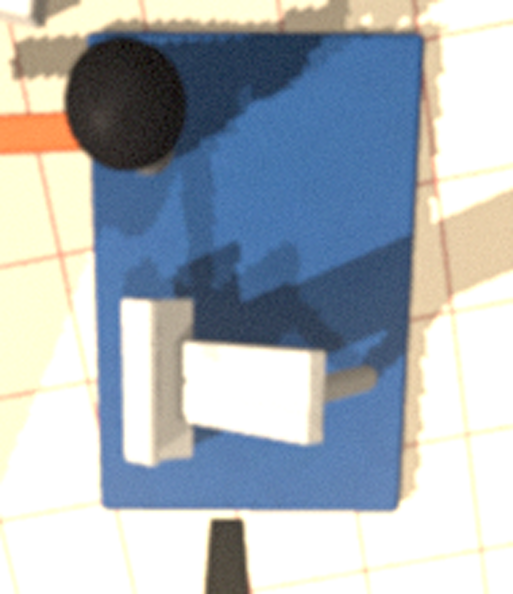

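```bash
cat > pnps.py <<'E'
from h import *
from scipy.optimize import least_squares
c=load("pics/g_wrist.npz")
# ball & base via masks
v=c["color"].astype(int)
mb=(v.max(2)<50).astype(np.uint8);mb[:30]=0;mb[90:]=0;mb[:,:250]=0;mb[:,305:]=0
n,l,st,ce=cv2.connectedComponentsWithStats(mb);i=1+st[1:,4].argmax();print("ball",st[i],ce[i])
z=lambda x,y:(230+(x+.5)/2.7-.5,20+(y+.5)/2.7-.5)
def sl(y,up,off): return (-S35*up+C35*off,y,.028+C35*up+S35*off)
O=[((.0325,-.125,.012),z(90,32)),((-.0925,-.125,.012),z(422,34)),((-.0925,.055,.012),z(398,508)),((.0325,.055,.012),z(103,508)),
((.010,-.085,.105),z(126,104)),(sl(-.015,.08,0),z(309,350)),(sl(.015,.08,0),z(305,440)),
]
uv=np.array([o[1] for o in O]);X=np.array([o[0] for o in O])
f=lambda p:(proj(c,np.r_[p[:2],p[3] if len(p)>3 else 0]+X@Rz(p[2]).T)-uv).ravel()
for x0 in([.496,-.2115,79.2],[.496,-.2115,79.2,0]):
    r=least_squares(f,x0,x_scale=[.01,.01,1,.01][:len(x0)]);print(r.x.round(4),np.sqrt((r.fun**2).mean()).round(2),r.fun.reshape(-1,2).round(1).tolist())
E
python3 pnps.py
```

```text
ball [ 255   34   45   49 1745] [277.00859599  57.99083095]
[ 0.496  -0.2117 79.2332] 1.39 [[-1.9, -1.8], [2.0, -2.0], [1.5, 2.0], [-1.2, 1.5], [-0.2, 0.1], [-0.3, -0.1], [0.3, 1.3]]
[ 4.96300e-01 -2.11900e-01  7.92216e+01 -7.80000e-03] 0.65 [[-0.7, -0.3], [0.8, -0.4], [0.5, 0.4], [-0.4, -0.2], [0.8, 1.4], [-0.8, -0.9], [-0.2, -0.2]]
```

```bash
cat >> h.py <<'E'
rack.o=np.array([.523,.1949,0]);stand.R=Rz(79.2);stand.o=np.array([.496,-.2116,0])
E
python3 - <<'E'
from h import *
from station import ctrl
for n in "dg":
    c=load(f"pics/{n}_wrist.npz");T=tool(c)
    for x,y,z in((.025,0,.089),(-.025,0,.089),(-.025,0,-.031),(.025,0,-.031),(.025,.004,.089),(.025,-.004,.089),(-.025,.004,-.031)):
        print(n,x,y,z,proj(c,(T@[x,y,z,1])[:3]).round(1))
im=cv2.imread("pics/g_wrist.png")[200:440,270:360];cv2.imwrite("pics/g3.png",cv2.resize(cv2.convertScaleAbs(im,alpha=4),None,fx=2.4,fy=2.4,interpolation=cv2.INTER_CUBIC))
o=ctrl.get_obs()
p=stand.slope(0,.159,.0065)
move(pose(p,-stand.R[:,1],-stand.u()),o);print(p)
E
```

```text
d 0.025 0 0.089 [[314.6 209.8]]
d -0.025 0 0.089 [[314.5 286.9]]
d -0.025 0 -0.031 [[315.3 423.5]]
d 0.025 0 -0.031 [[315.5 288.6]]
d 0.025 0.004 0.089 [[321.3 209.8]]
d 0.025 -0.004 0.089 [[308.  209.8]]
d -0.025 0.004 -0.031 [[326.9 423.5]]
g 0.025 0 0.089 [[314.2 209.5]]
g -0.025 0 0.089 [[314.2 286.7]]
g -0.025 0 -0.031 [[314.6 423.4]]
g 0.025 0 -0.031 [[314.8 288.2]]
g 0.025 0.004 0.089 [[320.9 209.5]]
g 0.025 -0.004 0.089 [[307.6 209.5]]
g -0.025 0.004 -0.031 [[326.3 423.4]]
shift cm [ 3.92  6.51 13.71] turn deg [34.94  0.14  0.19]
[ 0.47990879 -0.2959531   0.16197342]
```

View pics/g3.png

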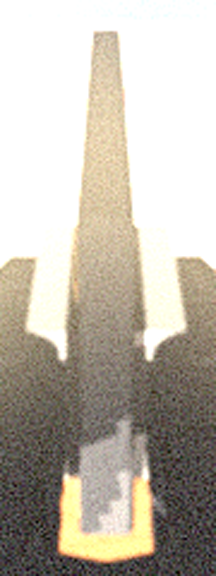

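{"op": "play_rows", "data": {
  "motion": [
    [[1,1,2,0,9,0,0],[1,2,4,1,18,0,0],[1,3,6,2,27,0,0],[1,3.9,6.5,3,35,0.1,0.2],[1,3.9,6.5,6,35,0.1,0.2],[1,3.9,6.5,9,35,0.1,0.2],[1,3.9,6.5,11,35,0.1,0.2],[1,3.9,6.5,11,35,0.1,0.2],[1,3.9,6.5,11,35,0.1,0.2]]
  ]
}}

```text
t: 8.93
tool_pos: [0.4802, -0.2962, 0.1906]
tool_rot: [-2.522, 0.238, -0.076]
contact_force: [0.1, -0.3, -1.7]
opening: 0.0072
```

```bash
python3 snap.py i wrist,side
python3 - <<'E'
from h import *
from station import ctrl
o=ctrl.get_obs()
p=stand.slope(0,.159,.0065)
move(pose(p,-stand.R[:,1],-stand.u()),o)
im=cv2.imread("pics/i_side.png")[230:370,320:480];cv2.imwrite("pics/i_s2.png",cv2.resize(im,None,fx=4,fy=4,interpolation=cv2.INTER_CUBIC))
E
```

```text
t 9.025 q [-0.906  0.154  1.659  0.454  1.739  0.835] pos [ 0.4804 -0.2964  0.1909] F [-0.4 -0.5 -2.7] open 0.0069
shift cm [-0.06  1.63  2.39] turn deg [ 0.06 -0.07  0.07]
```

View pics/i_wrist.png

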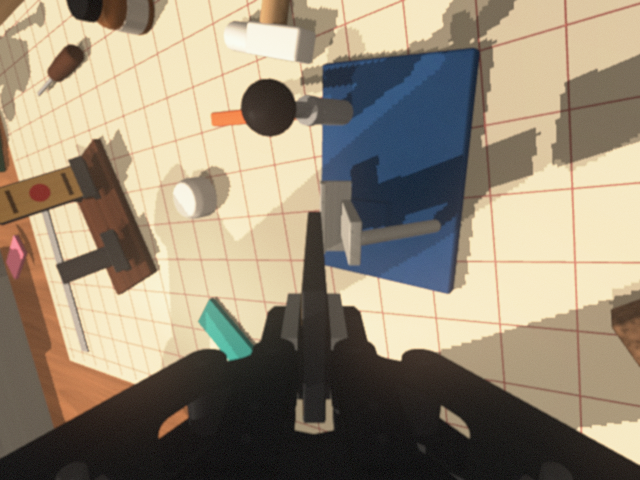

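View pics/i_s2.png

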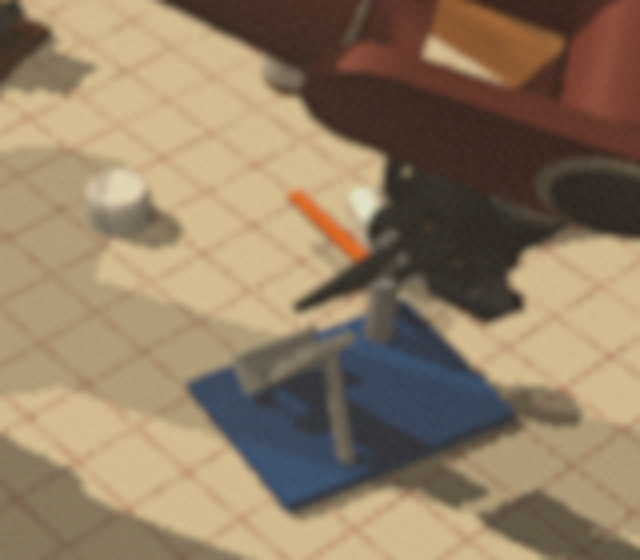

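{"op": "play_rows", "data": {
  "motion": [
    [[1,0,1,0.5,0,0,0],[1,0,1.6,1.5,0,0,0],[1,0,1.6,2.4,0,0,0],[1,0,1.6,2.4,0,0,0],[1,0,1.6,2.4,0,0,0]]
  ]
}}

```text
t: 9.65
tool_pos: [0.4806, -0.2957, 0.1622]
tool_rot: [-2.522, 0.237, -0.077]
contact_force: [0.5, 0.1, -1.8]
opening: 0.0068
```

```bash
python3 snap.py j wrist
python3 - <<'E'
from h import *
from station import ctrl
o=ctrl.get_obs()
move(pose(stand.slope(0,.159,.0065),-stand.R[:,1],-stand.u()),o)
c=load("pics/j_wrist.npz")
im=c["color"][:,:,::-1].copy();im=cv2.convertScaleAbs(im[150:330,260:420],alpha=2);im=cv2.resize(im,None,fx=3.6,fy=3.3,interpolation=cv2.INTER_CUBIC)
def d(P,col):
    q=proj(c,P)[0];q=((q-[260,150]+.5)*[3.6,3.3]).astype(int);cv2.circle(im,tuple(q.tolist()),3,col,-1);print(col,q)
for y in(-.015,.015):
    d(stand.slope(y,.08,0),(255,0,255))
for y in(-.03,.03):
    d(stand.slope(y,0,.0),(0,0,255));d(stand.slope(y,0,.013),(0,255,0));d(stand.slope(y,.01,.013),(0,255,255))
cv2.imwrite("pics/j2.png",im)
E
```

```text
t 9.7 q [-0.905  0.182  1.678  0.451  1.696  0.815] pos [ 0.4807 -0.2959  0.1624] F [ 1.1 -0.7 -2.8] open 0.007
shift cm [-0.08  0.04  0.02] turn deg [ 0.08 -0.09  0.09]
(255, 0, 255) [236 268]
(255, 0, 255) [234 427]
(0, 0, 255) [226 119]
(0, 255, 0) [165 119]
(0, 255, 255) [164 125]
(0, 0, 255) [224 363]
(0, 255, 0) [166 363]
(0, 255, 255) [165 377]
```

View pics/j2.png

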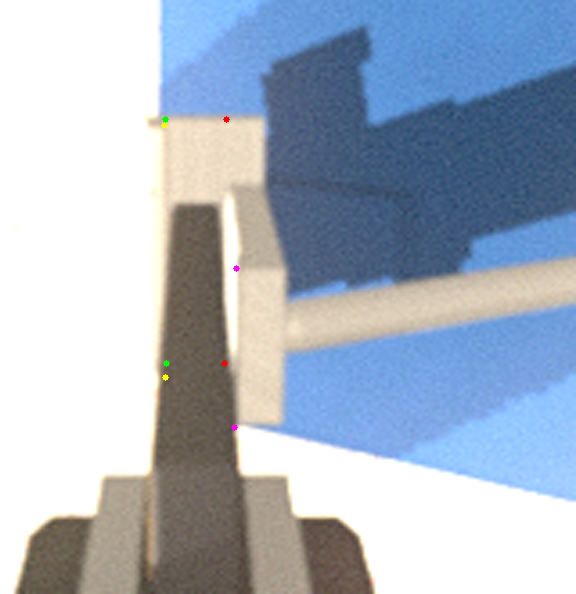

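{"op": "play_rows", "data": {
  "motion": [
    [[1,-0.1,0,1.5,0,0,0],[1,-0.1,0,3,0,0,0],[1,-0.1,0,4.5,0,0,0],[1,-0.1,0,5.8,0,0,0],[1,-0.1,0,6.3,0,0,0],[1,-0.1,0,6.3,0,0,0]]
  ]
}}

```text
t: 10.45
tool_pos: [0.4866, -0.26, 0.1104]
tool_rot: [-2.522, 0.237, -0.077]
contact_force: [0.2, 0.5, -1.7]
opening: 0.0073
```

```bash
python3 snap.py k wrist,side
python3 - <<'E'
from h import *
from station import ctrl
o=ctrl.get_obs()
move(pose(stand.slope(0,.089,.0065),-stand.R[:,1],-stand.u()),o)
im=cv2.imread("pics/k_wrist.png");im=cv2.convertScaleAbs(im[150:330,260:420],alpha=2.5);a=cv2.resize(im,None,fx=2.5,fy=2.5,interpolation=cv2.INTER_CUBIC)
b=cv2.resize(cv2.imread("pics/k_side.png")[260:360,360:450],None,fx=4.4,fy=4.5,interpolation=cv2.INTER_CUBIC)
cv2.imwrite("pics/k2.png",np.hstack([a,b]))
E
```

```text
t 10.55 q [-0.861  0.197  1.755  0.465  1.595  0.811] pos [ 0.4869 -0.2607  0.1112] F [ 0.4 -0.5 -2.5] open 0.0068
shift cm [-0.03  0.03  0.78] turn deg [ 0.12 -0.14  0.11]
```

View pics/k2.png

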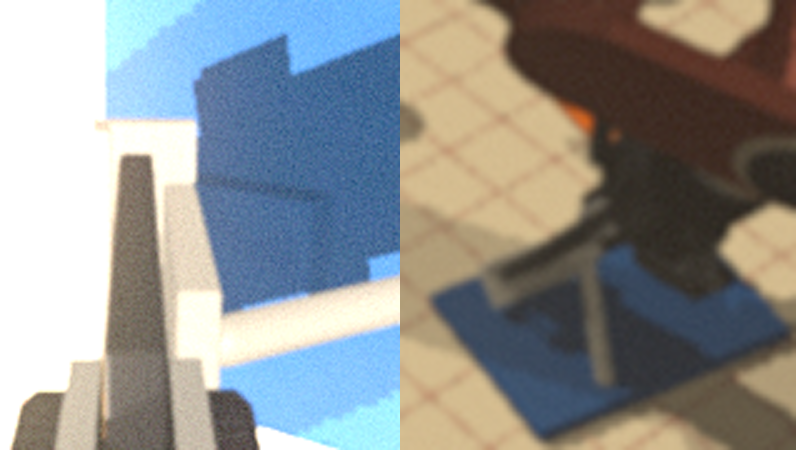

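{"op": "play_rows", "data": {
  "motion": [
    [[1,0,0,0.3,0,0,0],[1,0,0,0.6,0,0,0],[1,0,0,0.6,0,0,0]]
  ]
}}

```text
t: 10.92
tool_pos: [0.4874, -0.2571, 0.106]
tool_rot: [-2.523, 0.237, -0.078]
contact_force: [0.3, 0.6, -1.2]
opening: 0.0071
```

{"op": "play_rows", "data": {
  "motion": [
    [[1,0,0,0.15,0,0,0],[1,0,0,0.15,0,0,0],[1,0,0,0.15,0,0,0]]
  ]
}}

```text
t: 11.3
tool_pos: [0.4876, -0.2563, 0.1048]
tool_rot: [-2.523, 0.237, -0.078]
contact_force: [0.3, -0.3, -2.2]
opening: 0.0071
```

{"op": "play_rows", "data": {
  "motion": [
    [[1,0,0,0.15,0,0,0],[1,0,0,0.15,0,0,0],[1,0,0,0.15,0,0,0]]
  ]
}}

```text
t: 11.68
tool_pos: [0.4879, -0.2562, 0.1045]
tool_rot: [-2.524, 0.237, -0.079]
contact_force: [-2.5, -4.3, 6.3]
opening: 0.0071
```

```bash
python3 snap.py l wrist
python3 - <<'E'
from h import *
from station import ctrl
o=ctrl.get_obs()
move(pose(stand.slope(0,.089,.0065),-stand.R[:,1],-stand.u()),o)
im=cv2.imread("pics/l_wrist.png");im=cv2.convertScaleAbs(im[160:320,265:395],alpha=1.8);cv2.imwrite("pics/l2.png",cv2.resize(im,None,fx=3.6,fy=3.6,interpolation=cv2.INTER_CUBIC))
E
```

```text
t 11.725 q [-0.855  0.2    1.763  0.467  1.581  0.81 ] pos [ 0.4879 -0.2562  0.1045] F [-2.9 -3.8  5.5] open 0.0072
shift cm [-0.04  0.03 -0.03] turn deg [ 0.16 -0.15  0.13]
```

View pics/l2.png

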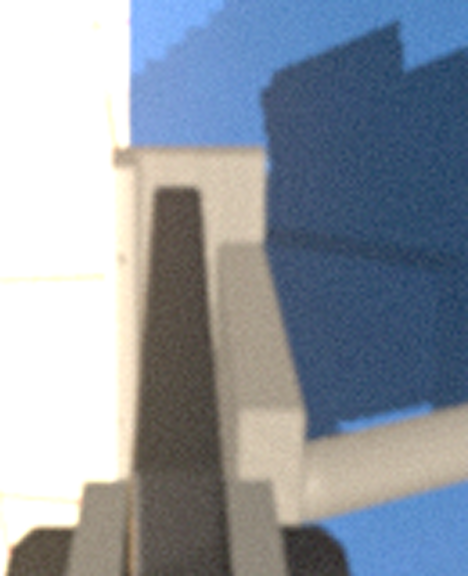

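Contact force (~9 N along the slope) came at the expected depth, with the plate's foot inside the slot. Now nudging it towards the backrest, then releasing.

{"op": "play_rows", "data": {
  "motion": [
    [[1,0,0.1,-0.05,0,0,0],[1,0,0.2,-0.05,0,0,0],[1,0,0.2,-0.05,0,0,0],[0.5,0,0.2,-0.05,0,0,0],[0,0,0.2,-0.05,0,0,0],[0,0,0.2,-0.05,0,0,0],[0,0,0.2,-0.05,0,0,0]]
  ],
  "newtons": 40
}}

```text
t: 12.6
tool_pos: [0.4875, -0.2581, 0.1038]
tool_rot: [-2.524, 0.237, -0.079]
contact_force: [0.4, -0.6, 0.2]
opening: 0.0425
```

```bash
python3 snap.py m wrist,side
python3 - <<'E'
from h import *
im=cv2.imread("pics/m_wrist.png");im=cv2.convertScaleAbs(im[160:440,240:400],alpha=1.8);a=cv2.resize(im,None,fx=2.1,fy=2.1,interpolation=cv2.INTER_CUBIC)
b=cv2.resize(cv2.imread("pics/m_side.png")[260:360,360:450],None,fx=4.7,fy=5.88,interpolation=cv2.INTER_CUBIC)
cv2.imwrite("pics/m2.png",np.hstack([a,b]))
E
```

```text
t 12.7 q [-0.858  0.203  1.761  0.467  1.581  0.808] pos [ 0.4875 -0.2581  0.1038] F [ 1.3 -0.3 -0.4] open 0.0426
```

View pics/m2.png

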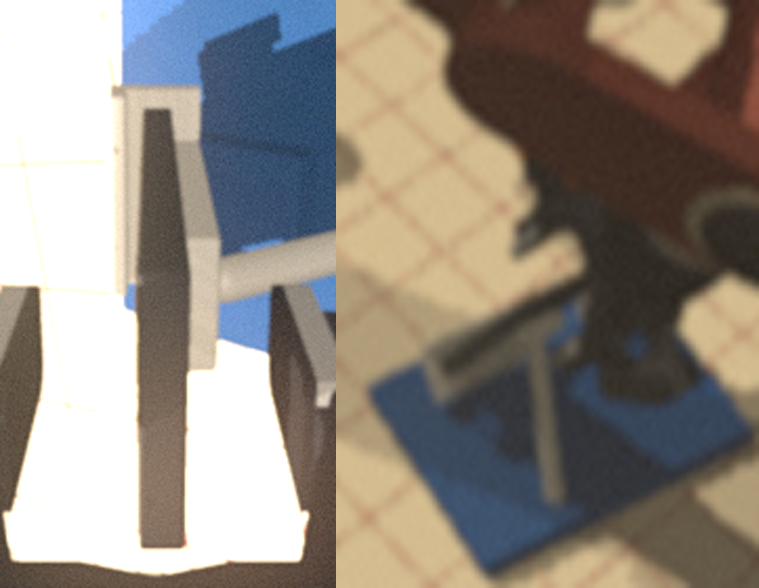

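{"op": "play_rows", "data": {
  "motion": [
    [[0,0,0,-1.5,0,0,0],[0,0,0,-4,0,0,0],[0,0,0,-8,0,0,0],[0,0,0,-12,0,0,0],[0,0,0,-15,0,0,0],[0,0,0,-15,0,0,0]]
  ]
}}

```text
t: 13.45
tool_pos: [0.4717, -0.3446, 0.2302]
tool_rot: [-2.529, 0.238, -0.085]
contact_force: [0.6, 0.7, -0.4]
opening: 0.0427
```

```bash
python3 snap.py n wrist,side
python3 - <<'E'
from h import *
from station import ctrl
o=ctrl.get_obs();T=tool(o)
b=cv2.resize(cv2.imread("pics/n_side.png")[250:370,350:470],None,fx=4,fy=4,interpolation=cv2.INTER_CUBIC);cv2.imwrite("pics/n2.png",b)
ball=stand.p(.010,-.085,.105);print("ball",ball)
# above ball, tool down, options of yaw for tool x
for ang in (-60,-30,0,30,60,90):
    x=Rz(ang)[:,0]; print(ang,end=" "); move(pose(np.r_[ball[:2],.20],x,np.array([0,0,-1.])),o)
E
```

```text
t 13.55 q [-0.959  0.183  1.564  0.439  1.819  0.815] pos [ 0.4709 -0.3421  0.2266] F [ 0.1  0.1 -0.2] open 0.0426
ball [ 0.58136823 -0.21770454  0.105     ]
-60 shift cm [  8.51 -10.19  10.37] turn deg [-32.73  14.78  47.69]
-30 shift cm [  8.51 -10.19  10.37] turn deg [-34.55   5.66  18.66]
0 shift cm [  8.51 -10.19  10.37] turn deg [-34.72  -3.47 -10.41]
30 shift cm [  8.51 -10.19  10.37] turn deg [-33.28 -12.58 -39.46]
60 shift cm [  8.51 -10.19  10.37] turn deg [-30.13 -21.65 -68.43]
90 shift cm [  8.51 -10.19  10.37] turn deg [-25.1  -30.67 -97.27]
```

View pics/n_wrist.png

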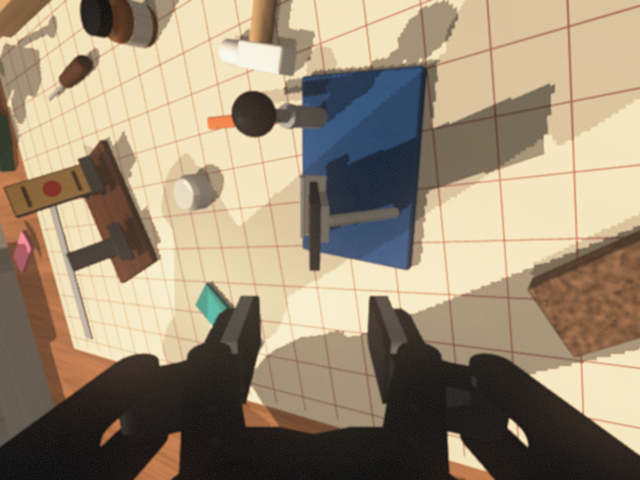

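View pics/n2.png

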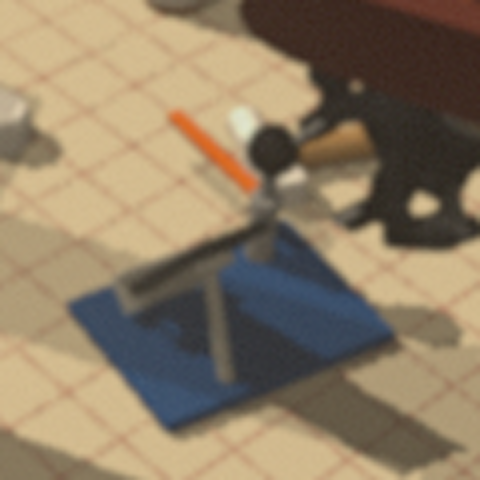

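Run:
```python
from h import *
A=[]
def ballc(c,roi,th):
    x,y,w,h=roi;g=c["color"][y:y+h,x:x+w].astype(int);mk=(g.max(2)<th).astype(np.uint8);mk=cv2.morphologyEx(mk,cv2.MORPH_OPEN,np.ones((5,5)))
    n,l,st,ce=cv2.connectedComponentsWithStats(mk);i=1+st[1:,4].argmax()
    k=max(cv2.findContours((l==i).astype(np.uint8),cv2.RETR_EXTERNAL,cv2.CHAIN_APPROX_NONE)[0],key=cv2.contourArea)
    ctr,r=cv2.minEnclosingCircle(k);print(st[i],ce[i]+[x,y],np.array(ctr)+[x,y],r);return np.array(ctr)+[x,y]
rows=[]
for f,roi in(("g",(250,28,55,60)),("i",(235,72,65,70)),("n",(225,85,56,58))):
    c=load(f"pics/{f}_wrist.npz");u=ballc(c,roi,60);o,d=rays(c,[u]);d=d[0]/np.linalg.norm(d);P=np.eye(3)-np.outer(d,d);rows.append((P,P@o,o,d))
    print(f,onplane(c,[u],.105))
t=load("pics/top0.npz");print("top",onplane(t,[(453.1,232.6)],.105))
s=load("pics/side0.npz");print("side",onplane(s,[(418,287.4)],.105))
X=np.linalg.lstsq(np.vstack([r[0] for r in rows]),np.hstack([r[1] for r in rows]),rcond=None)[0];print("tri wrist",X)
# bar dir, in g
c=load("pics/g_wrist.npz");v=c["color"].astype(int);m=((v[:,:,0]>150)&(v[:,:,1]<125)&(v[:,:,2]<90)).astype(np.uint8);m[120:]=0;m[:,320:]=0
yx=np.argwhere(m);print(len(yx));P=onplane(c,yx[:,::-1],.064);l=cv2.fitLine(P[:,:2].astype(np.float32),cv2.DIST_L2,0,.01,.01).ravel();print("bar dir deg",np.degrees(np.arctan2(l[1],l[0])),"far",P[P[:,1].argmax()])
```

```text
[   5    5   50   50 2010] [279.49452736  57.47412935] [281.96341515  56.96341515] 27.809602737426758
g [[ 0.58147484 -0.22251328  0.105     ]]
[  17    8   44   48 1252] [276.16134185 100.70127796] [269.5 106. ] 27.335973739624023
i [[ 0.58185246 -0.21928797  0.105     ]]
[ 19   7  32  42 759] [261.37812912 110.17654809] [254.5 113. ] 21.731412887573242
n [[ 0.58145031 -0.21932253  0.105     ]]
top [[ 0.58312154 -0.21979806  0.105     ]]
side [[ 0.58158258 -0.21995659  0.105     ]]
tri wrist [ 0.58078682 -0.22268385  0.10888031]
1305
bar dir deg 82.1227 far [ 0.59046739 -0.11517667  0.064     ]
```

Run:
```python
from h import *
from station import ctrl
o=ctrl.get_obs()
move(pose(np.array([.5815,-.2185,.20]),Rz(-30)[:,0],np.array([0,0,-1.])),o)
```

```text
shift cm [  8.54 -10.13  10.33] turn deg [-34.55   5.66  18.66]
```

{"op": "play_rows", "data": {
  "motion": [
    [[-0.3,2.1,-2.5,1,-8.6,1.4,4.6],[-0.3,4.2,-5,4,-17.2,2.8,9.3],[-0.3,6.4,-7.5,7,-25.9,4.2,14],[-0.3,8.5,-10.1,10.3,-34.5,5.7,18.7],[-0.3,8.5,-10.1,10.3,-34.5,5.7,18.7],[-0.3,8.5,-10.1,10.3,-34.5,5.7,18.7],[-0.3,8.5,-10.1,10.3,-34.5,5.7,18.7]]
  ]
}}

```text
t: 14.42
tool_pos: [0.5802, -0.2201, 0.1995]
tool_rot: [-3.032, 0.817, 0.001]
contact_force: [0.0, -2.2, -0.3]
opening: 0.0552
```

```bash
python3 snap.py o wrist,side
python3 - <<'E'
from h import *
from station import ctrl
o=ctrl.get_obs()
move(pose(np.array([.5815,-.2185,.087]),Rz(-30)[:,0],np.array([0,0,-1.])),o)
E
```

```text
t 14.525 q [-4.830e-01  6.300e-02  1.655e+00  1.000e-03  1.424e+00  1.614e+00] pos [ 0.5803 -0.2205  0.1999] F [-0.1  0.6  0.1] open 0.0552
shift cm [ 0.   -0.22 11.29] turn deg [-0.06 -0.   -0.21]
```

View pics/o_wrist.png

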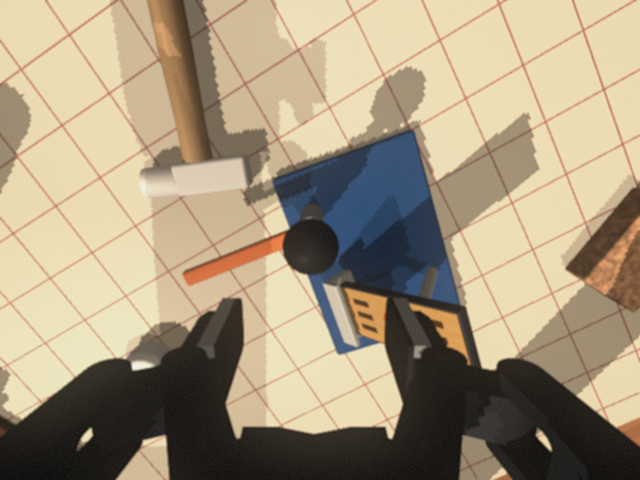

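The plate shows its brass face and red dot uppermost (the dot is partly behind the finger near (388,318)). The ball is at (310,246), about 2 mm off the jaw centre. Descending on the knob.

{"op": "play_rows", "data": {
  "motion": [
    [[-0.3,0,-0.2,3,0,0,0],[-0.3,0,-0.2,6,0,0,0],[-0.3,0,-0.2,9,0,0,0],[-0.3,0,-0.2,11,0,0,0],[-0.3,0,-0.2,11.7,0,0,0],[-0.3,0,-0.2,11.7,0,0,0]]
  ]
}}

```text
t: 15.28
tool_pos: [0.5814, -0.2191, 0.0832]
tool_rot: [-3.032, 0.819, -0.001]
contact_force: [1.0, 0.2, -0.1]
opening: 0.055
```

```bash
python3 snap.py p wrist,side
python3 - <<'E'
from h import *
b=cv2.resize(cv2.imread("pics/p_side.png")[230:350,350:470],None,fx=4,fy=4,interpolation=cv2.INTER_CUBIC);a=cv2.resize(cv2.imread("pics/p_wrist.png")[240:480,160:480],None,fx=1,fy=2);cv2.imwrite("pics/p2.png",np.hstack([a,b]))
E
```

```text
t 15.375 q [-4.800e-01  1.750e-01  1.737e+00  1.000e-03  1.228e+00  1.618e+00] pos [ 0.5823 -0.2193  0.0845] F [ 0.5 -0.5 -0.1] open 0.0554
```

View pics/p_wrist.png

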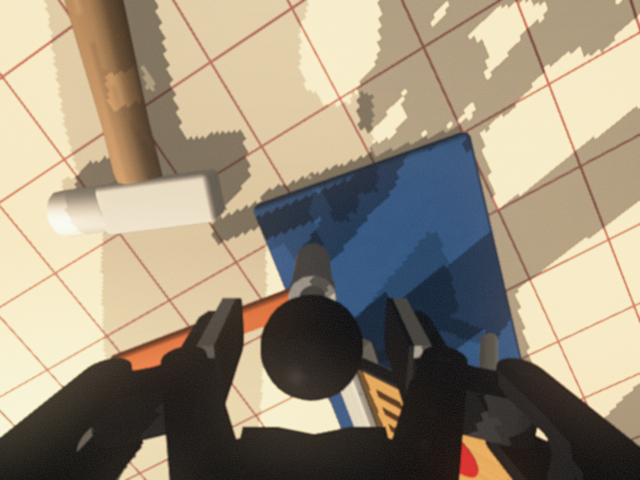

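View pics/p2.png

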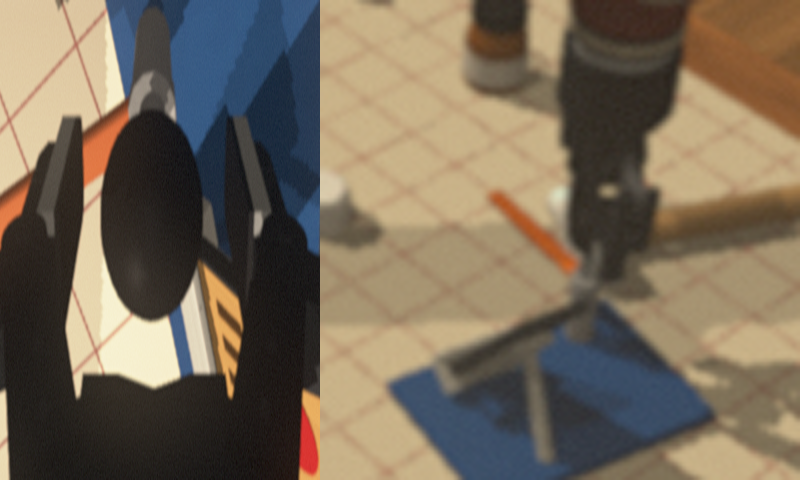

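{"op": "play_rows", "data": {
  "motion": [
    [[-0.3,-0.2,-0.1,0.2,0,0,0],[-0.1,-0.2,-0.1,0.25,0,0,0],[0.1,-0.2,-0.1,0.25,0,0,0],[0.3,-0.2,-0.1,0.25,0,0,0],[1,-0.2,-0.1,0.25,0,0,0],[1,-0.2,-0.1,0.25,0,0,0]]
  ],
  "newtons": 60
}}

```text
t: 16.12
tool_pos: [0.5809, -0.2178, 0.0825]
tool_rot: [3.033, -0.819, 0.004]
contact_force: [-3.8, -0.6, 4.6]
opening: 0.0333
```

```bash
python3 snap.py q wrist
```

```text
t 16.175 q [-0.479  0.173  1.742  0.     1.224  1.619] pos [ 0.5809 -0.2178  0.0825] F [-3.7 -1.1  5.1] open 0.0332
```

View pics/q_wrist.png

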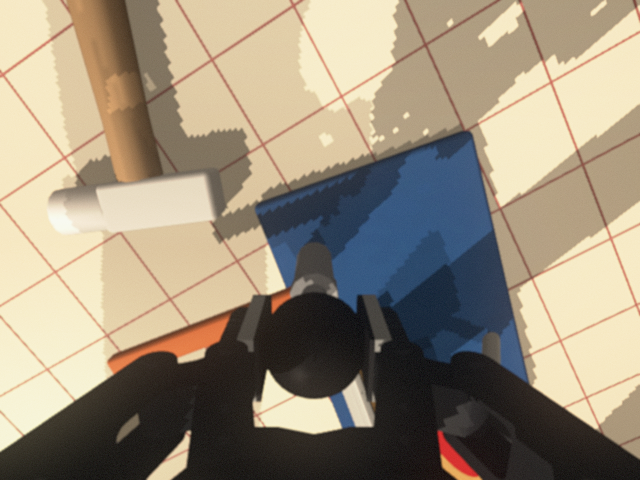

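{"op": "play_rows", "data": {
  "motion": [
    [[1,0,0,0,0,0,-5],[1,0,0,0,0,0,-12],[1,0,0,0,0,0,-20],[1,0,0,0,0,0,-20]]
  ],
  "newtons": 60
}}

```text
t: 16.68
tool_pos: [0.5809, -0.2179, 0.0826]
tool_rot: [3.128, -0.282, 0.004]
contact_force: [-3.3, -1.2, 3.0]
opening: 0.0338
```

```bash
python3 snap.py r wrist
```

```text
t 16.725 q [-0.479  0.173  1.742  0.     1.224  1.273] pos [ 0.5809 -0.2178  0.0826] F [-3.4 -1.   2.8] open 0.0334
```

View pics/r_wrist.png

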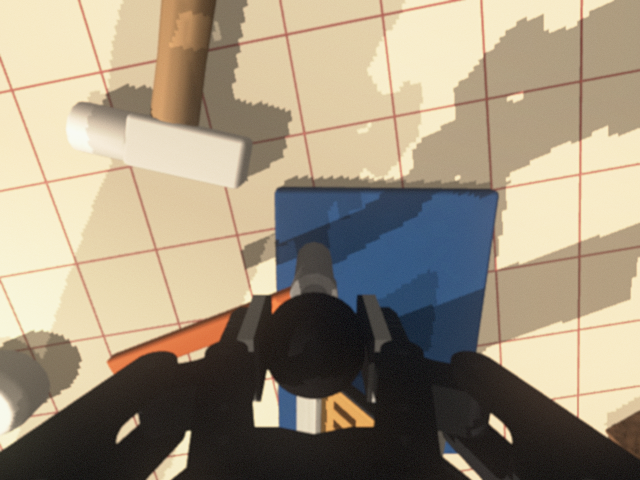

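The bar stays put in the wrist image (end at (110,358)), so the knob turns without slipping. Turning the rest.

{"op": "play_rows", "data": {
  "motion": [
    [[1,0,0,0,0,0,-6],[1,0,0,0,0,0,-14],[1,0,0,0,0,0,-22],[1,0,0,0,0,0,-30],[1,0,0,0,0,0,-38],[1,0,0,0,0,0,-46],[1,0,0,0,0,0,-53],[1,0,0,0,0,0,-59],[1,0,0,0,0,0,-62],[1,0,0,0,0,0,-64],[1,0,0,0,0,0,-64]]
  ],
  "newtons": 60
}}

```text
t: 18.1
tool_pos: [0.581, -0.2181, 0.0826]
tool_rot: [2.803, 1.414, 0.003]
contact_force: [-2.1, -2.5, 1.6]
opening: 0.0335
```

```bash
python3 snap.py s wrist,top; python3 -c "
from station import ctrl
print(ctrl.get_obs()['wrist_torque'])
import cv2
cv2.imwrite('pics/s2.png',cv2.resize(cv2.imread('pics/s_top.png')[200:310,390:510],None,fx=5,fy=5,interpolation=cv2.INTER_CUBIC))"
```

```text
t 18.2 q [-0.479  0.173  1.742 -0.     1.224  0.157] pos [ 0.5809 -0.2181  0.0825] F [-1.2 -3.2  2.1] open 0.0335
[-0.43393717  0.27994245 -0.59125333]
```

View pics/s_wrist.png

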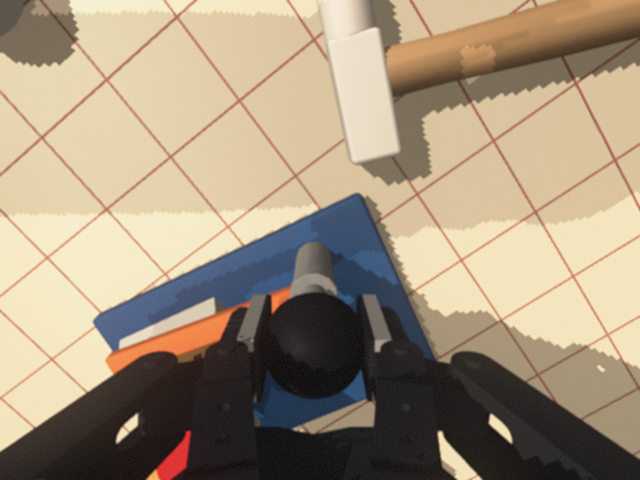

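View pics/s2.png

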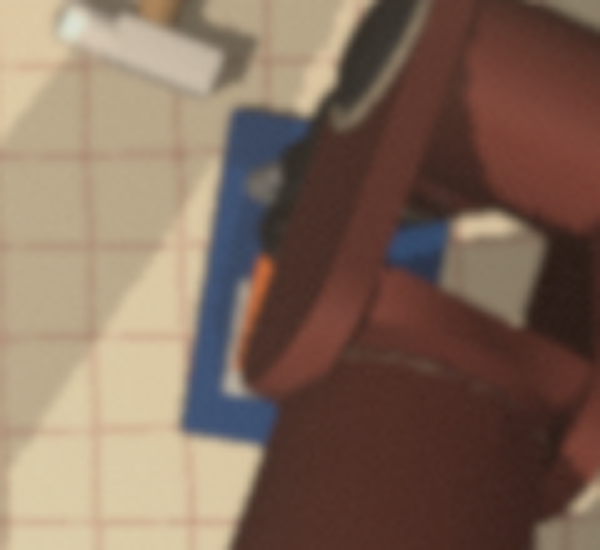

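Wrist torque about the vertical reads 0.59 N m against 0.06 friction, so the bar is on its stop, lying along the lip in front of the plate. Letting go and retreating.

{"op": "play_rows", "data": {
  "motion": [
    [[0.4,0,0,0,0,0,0],[0,0,0,0,0,0,0],[-0.3,0,0,0,0,0,0],[-0.3,0,0,0,0,0,0],[-0.3,0,0,-2,0,0,0],[-0.3,0,0,-5,0,0,0],[-0.3,0,0,-10,0,0,0],[-0.3,0,0,-15,0,0,0],[-0.3,0,0,-18,0,0,0],[-0.3,0,0,-18,0,0,0]]
  ]
}}

```text
t: 19.45
tool_pos: [0.5822, -0.2187, 0.2683]
tool_rot: [2.796, 1.411, 0.011]
contact_force: [-0.4, -0.1, 0.5]
opening: 0.0555
```

```bash
python3 snap.py t wrist,side
```

```text
t 19.55 q [-0.479  0.022  1.592  0.     1.524  0.157] pos [ 0.5804 -0.2178  0.2628] F [-0.1  0.7  0.1] open 0.0552
```

View pics/t_wrist.png

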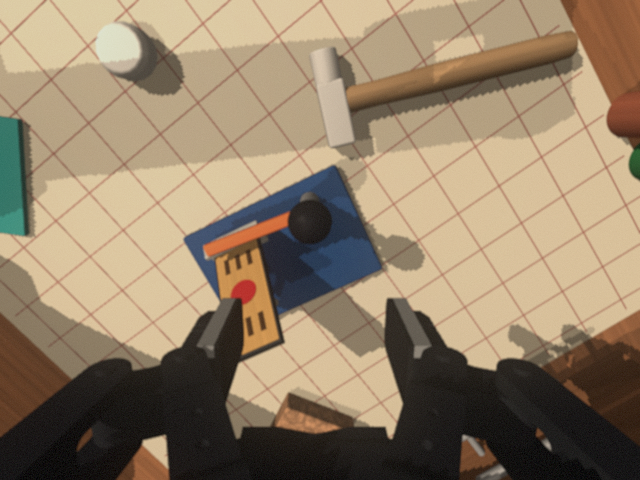

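Run:
```python
from h import *
from station import ctrl
o=ctrl.get_obs();T=tool(o);T[:3,3]=[.42,.03,.32];move(T,o)
```

```text
shift cm [ 10.41 -27.6   -5.8 ] turn deg [ 0. -0. -0.]
```

{"op": "play_rows", "data": {
  "motion": [
    [[-0.3,1.5,-4,-4,0,0,0],[-0.3,3.5,-9,-5.8,0,0,0],[-0.3,5.5,-14.5,-5.8,0,0,0],[-0.3,7.5,-20,-5.8,0,0,0],[-0.3,9.4,-25,-5.8,0,0,0],[-0.3,10.4,-27.6,-5.8,0,0,0],[-0.3,10.4,-27.6,-5.8,0,0,0],[-0.3,10.4,-27.6,-5.8,0,0,0]]
  ]
}}

```text
t: 20.55
tool_pos: [0.4199, 0.0295, 0.3187]
tool_rot: [2.803, 1.414, 0.0]
contact_force: [0.4, -0.3, -1.1]
opening: 0.0554
```

```bash
python3 snap.py v top,side,wrist
python3 - <<'E'
from h import *
t=load("pics/v_top.npz");s=load("pics/v_side.npz")
for nm,c,(x,y,w,h) in(("t",t,(395,205,100,100)),("s",s,(355,255,100,100))):
    im=cv2.resize(c["color"][y:y+h,x:x+w,::-1],None,fx=4,fy=4,interpolation=cv2.INTER_CUBIC)
    for dy in(-.025,.025):
        for up in(0,.12):
            q=((proj(c,stand.slope(dy,up,.008))[0]-[x,y]+.5)*4).astype(int);cv2.circle(im,tuple(q.tolist()),2,(255,0,255),-1)
    cv2.imwrite(f"pics/v{nm}.png",im)
cv2.imwrite("pics/v2.png",np.hstack([cv2.imread("pics/vt.png"),cv2.imread("pics/vs.png")]))
v=t["color"].astype(int)
m=((v[:,:,0]>120)&(v[:,:,1]<v[:,:,0]*.62)&(v[:,:,2]<v[:,:,0]*.45)).astype(np.uint8)
mm=np.zeros_like(m);mm[205:305,395:505]=m[205:305,395:505];yx=np.argwhere(mm)
P=onplane(t,yx[:,::-1],.064)[:,:2];print(len(yx),yx.min(0),yx.max(0));l=cv2.fitLine(P.astype(np.float32),cv2.DIST_L2,0,.01,.01).ravel();print("bar dir",np.degrees(np.arctan2(l[1],l[0])),"stand +y 169.2")
E
```

```text
t 20.7 q [-1.070e-01 -4.960e-01  1.934e+00 -1.000e-03  1.702e+00  5.300e-01] pos [0.4203 0.0291 0.3193] F [ 0.4 -0.4 -0.3] open 0.0558
230 [239 438] [275 464]
bar dir 28.203897 stand +y 169.2
```

View pics/v2.png

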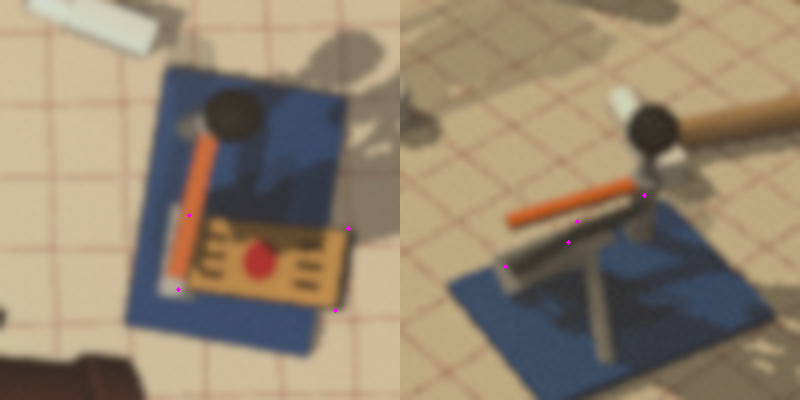

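View pics/v_top.png

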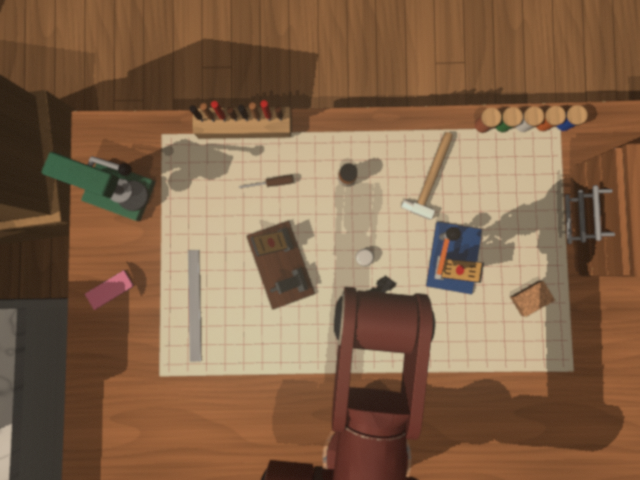

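Top view: the plate has brass and red dot (v2 260,258) uppermost and is centred on the backrest. The bar runs (208,137)→(177,275), about 4.4° short of parallel to the base edge. That is ≈85.6°, or 1.49 rad, against the 1.5 rad stop. The other plate is still in its seat, and everything visible in this view is where it was. Handing in.

Run:
```python
from station import ctrl
print(ctrl.finish_job())
```

```text
the job is handed in; nothing more can be done
None
```

I handed the job in at about 20.7 s: the plate is in the blue stand, brass face and red dot uppermost, and the keeper bar is across in front of it.

**What I did:** I took the face-down plate by its top end, turned it over on the way to the stand and lowered it until its end touched the ledge. The touch showed as about 9 N along the slope, at the expected depth. I nudged it back against the backrest and let go, then gripped the ball knob and turned the keeper to its stop, where the wrist torque rose to 0.59 N m.

**Last checks:**
- **Plate:** it lies flush on the backrest and centred to about 1 px in the top view.
- **Keeper:** the bar is at about 1.49 rad by my reading of the picture, against the 1.5 rad stop. A script fit of its angle failed because the red dot got into the colour mask.
- **Other things:** the other plate is still in its seat, and everything visible in the last top view is where it was. The arm hid the turquoise slab in that view.
- **Robot:** the gripper is open and well clear of everything. The largest force I saw was under 10 N.

**Disagreements:**
- **Camera scale:** the wrist camera made the rack and stand look 7–8 mm too low.
- **Knob grip:** the jaws read 33 mm on the 36 mm ball, but it turned without slipping.

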